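# Make up two water-sampling kits

### The arm

A 6-joint arm with a two-finger parallel gripper is mounted at the origin on the work surface. World frame = base frame: x ahead of the robot, y to its left, z up, the work surface at z = 0. Lengths are in mm, angles in rad, forces in N, time in s.
With the tool pointing down it reaches from about 350 to 950 mm from the base axis. Payload 17.4 kg.
Tool frame: the origin (TCP) lies at the very end of the fingers, on their centre line; the grasp point (between the pads) lies 19 mm behind it; y points along the fingers, x is the direction in which the jaws open and shut, and the axes are right-handed (so a half turn about y gives the same grasp; the last joint's range is limited). The gripper opens to 93 mm and grips with 3 to 60 N. Pads are 15 mm wide; open, the fingers measure 128 mm over their backs; the gripper's body (75 mm by 188 mm) begins 65 mm behind the grasp point.
Start: joints at [-1.194, 0.116, 1.442, -0, 1.584, -0.038], TCP at [272.021, -617.768, 218.646] pointing down, gripper open.
Joint ranges: [-2.83, 2.83], [-0.83, 2.19], [0.07, 2.5], [-1.14, 4.28], [0.01, 3], [-2.97, 2.97]. Speed limits (rad/s): [1.89, 1.89, 2.22, 3.14, 3.14, 3.14].

### API

Orientations are given as a unit quaternion [w, x, y, z].
In Python, from bench import r, viewer gives the robot as it stands. The module is installed in compiled form; this text tells all that it offers.
- The arm moves only by the tool apply_moves, never from a script. Its argument "steps" is a list of rows, each an object of numbers: "ax", "ay", "az": the turn, a rotation vector about the tool's x, y, z in degrees; "tx", "ty", "tz": the shift along the tool's x, y, z in m; "fingers": the opening in per cent of the stroke, from 0 (shut) to 100 (fully open). In form: [{"ax": .., "ay": .., "az": .., "tx": .., "ty": .., "tz": .., "fingers": ..}, ...]. A call has exactly 8 rows; each row shifts and turns the commanded pose from where the row before left it, along the tool's axes as they then stand; what a row does not reach is not made up. A row lasts 1/10 s, in which the tool goes at most 50 mm and 8.59 degrees, less where a joint would pass 70% of its speed; a pose out of reach is approached as far as the arm can. A call is refused whole if a number of a shift passes 0.05 or a number of a turn 8.59, either way. A call with a gripper value outside its range is refused whole. The fingers move at their own pace and stop on an object; "newtons" is the grip in N (left out, the last holds). Time passes only in rows, so rows that do not move let the fingers close, or fill a call up. It gives the time, the measured TCP pose, the force and the opening at its end, in the units of the state.
- r.sense(): the state, without advancing time (a new reading comes with each control period).
- viewer.get_image(name): name is "side" or "top" or "wrist"; returns the picture (384x512x3 uint8, red, green, blue); there is no depth.
- viewer.camera_info(name): a dict with "mtx" (3x3 intrinsics, pixels), "R" (3x3) and "t" (3): a world point X has camera coordinates R X + t. Camera axes: x right, y down, z forward; pixel columns grow to the right and rows downward; lengths in mm; the calibration is good to about 2 mm. A picture is of the moment at which its call begins: read the wrist's pose just before it. camera_info takes no time and is no camera call; for the wrist camera it gives the pose at the moment of the call.
- r.close_job(): hands the job in, once; it reports no verdict.
The state is a dict: "time_s": time; "qpos": joint angles; "qd": joint speeds; "joint_efforts": joint torques, N m; "position": TCP position; "eef_rot": TCP orientation; "wrist_force": force on the tool from outside, world axes, zero at the start; "wrist_torque": the same for the moment, N m; "grip_width": opening from 0.0 (shut) to 1.0 (fully open).
Only numpy, scipy, OpenCV 4.12 (cv2) and the standard library are available. Lean on these libraries where they do the work, as an engineer would, in place of code of your own. Each camera call takes 0.05 s, during which the arm holds its last target.

### The job

Make up two water-sampling kits from the bottles in the grey spill tray, each bottle set down gently, upright on the floor of its own compartment: in the blue carrier the green-stoppered bottle in the wide compartment, the black-capped brown bottle next to it and the blue-capped white bottle at the far end, in the order in which they are used; in the orange carrier the metal-capped serum bottle in the wide compartment and the red-capped brown bottle in the narrow one. Do not knock any bottle over, and leave the white-capped brown bottle, the meter and the safety glasses where they are.

Things in the scene. Friction and masses are not known exactly. Their poses are not given: they have to be found in the camera images.
- oxygen_bottle_mid (a point): Clear glass sample bottle with a green plastic stopper (fixed in it): body 54 mm in diameter and straight up to 66 mm, then shoulder and neck to the stopper (36 mm wide), 108 mm tall in all, about 160 g. Loose, starts upright in the spill tray (floor 3 mm thick, rim 12 mm high). Point: on its axis, half-way up; z along the bottle, turn about it has no meaning.
- black_cap_mid (a point): Brown glass reagent bottle with a black screw cap and a plain paper label: body 42 mm in diameter, straight up to 60 mm, cap 33 mm wide, 92 mm tall, about 120 g. Loose, starts upright in the spill tray (floor 3 mm thick, rim 12 mm high). Point: on its axis, half-way up; z along the bottle, turn about it has no meaning.
- blue_cap_mid (a point): White plastic reagent bottle with a blue screw cap: body 42 mm in diameter, straight up to 62 mm, cap 33 mm wide, 94 mm tall, about 100 g. Loose, starts upright in the spill tray (floor 3 mm thick, rim 12 mm high). Point: on its axis, half-way up; z along the bottle, turn about it has no meaning.
- serum_bottle_mid (a point): Clear glass serum bottle with a crimped silver metal cap (dark rubber dot in the middle): body 52 mm in diameter, straight up to 68 mm, cap 33 mm wide, 98 mm tall, about 150 g. Loose, starts upright in the spill tray (floor 3 mm thick, rim 12 mm high). Point: on its axis, half-way up; z along the bottle, turn about it has no meaning.
- red_cap_mid (a point): Brown glass reagent bottle with a red screw cap and a plain paper label: body 42 mm in diameter, straight up to 60 mm, cap 33 mm wide, 92 mm tall, about 120 g. Loose, starts upright in the spill tray (floor 3 mm thick, rim 12 mm high). Point: on its axis, half-way up; z along the bottle, turn about it has no meaning.
- white_cap_mid (a point): Brown glass reagent bottle with a white screw cap, belongs to neither kit and stays where it is: 42 mm in diameter, cap 33 mm wide, 92 mm tall. Loose, starts upright in the spill tray (floor 3 mm thick, rim 12 mm high). Point: on its axis, half-way up; z along the bottle, turn about it has no meaning.
- blue_carrier: Blue open carrier, fixed; origin at centre of its underside, z up, x along its row of three compartments. 214 mm long plus a 24 mm grip at each end, 82 mm wide (y). Walls 4 mm thick, tops 24 mm above the bench; inner floor at 4 mm. Compartments 74 mm across, centred on y = 0: wide one (black liner) 74 mm long, centre x = -66 mm; narrow ones 62 mm long, centres x = +6 and +72 mm.
- orange_carrier: Orange open carrier, fixed; origin at centre of its underside, z up, x along its row of two compartments. 148 mm long plus a 24 mm grip at each end, 82 mm wide (y). Walls 4 mm thick, tops 24 mm above the bench; inner floor at 4 mm. Compartments 74 mm across, centred on y = 0: wide one (black liner) 74 mm long, centre x = -33 mm; narrow one 62 mm long, centre x = +39 mm.
- meter: Handheld electrical meter lying on the bench beyond the spill tray, black with a yellow face, 150 x 76 x 43 mm; loose, not part of the job. Origin at the centre of its underside.
- safety_glasses: Safety glasses with clear lenses and green and black frame, standing open on the bench beyond the spill tray, about 135 mm wide, 130 mm deep, 47 mm high; loose, not part of the job. Origin on the bench, midway behind the lenses.

How it is judged (in metres and radians):
At the end, for the whole second after the job is handed in: Each of the five bottles rests on the floor of its own compartment, within 15 mm (along the row) and 20 mm (across) of its centre and 5 mm in height, upright within 0.1 rad, at rest; white-capped bottle upright, it, meter and glasses within 30 mm of their start (x of oxygen_bottle_mid in the frame of blue_carrier between -0.081 and -0.051 m and y of oxygen_bottle_mid in the frame of blue_carrier between -0.02 and 0.02 m and z of oxygen_bottle_mid in the frame of blue_carrier between 0.052 and 0.063 m and angle between each of oxygen_bottle_mid, black_cap_mid, blue_cap_mid, serum_bottle_mid, red_cap_mid, white_cap_mid's own z axis and vertical below 0.1 rad and linear speed of each of oxygen_bottle, black_cap, blue_cap, serum_bottle, red_cap below 0.02 m/s and angular speed of each of oxygen_bottle, black_cap, blue_cap, serum_bottle, red_cap below 0.2 rad/s and x of black_cap_mid in the frame of blue_carrier between -0.009 and 0.021 m and y of black_cap_mid in the frame of blue_carrier between -0.02 and 0.02 m and z of black_cap_mid in the frame of blue_carrier between 0.044 and 0.055 m and x of blue_cap_mid in the frame of blue_carrier between 0.057 and 0.087 m and y of blue_cap_mid in the frame of blue_carrier between -0.02 and 0.02 m and z of blue_cap_mid in the frame of blue_carrier between 0.045 and 0.056 m and x of serum_bottle_mid in the frame of orange_carrier between -0.048 and -0.018 m and y of serum_bottle_mid in the frame of orange_carrier between -0.02 and 0.02 m and z of serum_bottle_mid in the frame of orange_carrier between 0.047 and 0.058 m and x of red_cap_mid in the frame of orange_carrier between 0.024 and 0.054 m and y of red_cap_mid in the frame of orange_carrier between -0.02 and 0.02 m and z of red_cap_mid in the frame of orange_carrier between 0.044 and 0.055 m and distance of each of white_cap_mid, meter, safety_glasses from where it was at the start of the episode below 0.03 m); the robot touches nothing.
It fails at once if the white-capped bottle, the meter or the safety glasses are pushed more than 30 mm from their place (distance of any of white_cap_mid, meter, safety_glasses from where it was at the start of the episode above 0.03 m).
It fails at once if a bottle is knocked over or tipped by more than 45 degrees (angle between any of oxygen_bottle_mid, black_cap_mid, blue_cap_mid, serum_bottle_mid, red_cap_mid, white_cap_mid's own z axis and vertical above 0.8 rad).
It fails at once if a bottle is let fall (by about 20 mm or more) ((linear speed of oxygen_bottle above 0.6 m/s and contact force between oxygen_bottle and the fingers below 0.05 N) or (linear speed of black_cap above 0.6 m/s and contact force between black_cap and the fingers below 0.05 N) or (linear speed of blue_cap above 0.6 m/s and contact force between blue_cap and the fingers below 0.05 N) or (linear speed of serum_bottle above 0.6 m/s and contact force between serum_bottle and the fingers below 0.05 N) or (linear speed of red_cap above 0.6 m/s and contact force between red_cap and the fingers below 0.05 N) or (linear speed of white_cap above 0.6 m/s and contact force between white_cap and the fingers below 0.05 N)).
It fails at once if a bottle is rammed into its carrier (more than 80 N) (contact force between any of oxygen_bottle, black_cap, blue_cap and blue_carrier above 80 N or contact force between any of serum_bottle, red_cap and orange_carrier above 80 N).
It also fails if it takes over 128 s, if anything falls off the work surface, if the arm or the gripper's body presses on something with over 40 N, if the wrist force passes 120 N, or if a joint passes its speed limit or range.

## Working session

There is one attempt and no reset: what is moved stays moved. The work goes in short steps, Python scripts to look and compute and a tool call to move; the robot and the scene stay as the last step left them, time stands still between calls to the robot, and variables do not carry over. Pictures are saved under pics/ and viewed, and the job is handed in when it is done.

Besides the shell and the picture viewer there is one more tool, called after ">>>" by a JSON object that holds its "op" and its "data". apply_moves: Moves the arm, as the interface text tells. Its arguments: {"type":"object","properties":{"steps":{"type":"array","items":{"type":"object","properties":{"ax":{"type":"number"},"ay":{"type":"number"},"az":{"type":"number"},"tx":{"type":"number"},"ty":{"type":"number"},"tz":{"type":"number"},"fingers":{"type":"number"}}}},"newtons":{"type":"number"}},"required":["steps"]}

```bash
mkdir -p pics; python3 - <<'E'
from bench import r, viewer
import cv2
s=r.sense(); print({k:s[k] for k in ['time_s','position','eef_rot','grip_width','wrist_force']})
for n in ['side','top','wrist']:
    c=viewer.camera_info(n); print(n,c)
    im=viewer.get_image(n); cv2.imwrite(f'pics/{n}0.png',im[:,:,::-1])
E
```

```text
{'time_s': 0.0, 'position': array([ 271.96388458, -617.56120798,  217.9031859 ]), 'eef_rot': array([ 0.59248815, -0.59200442,  0.38666141, -0.38598123]), 'grip_width': 0.9994210937553153, 'wrist_force': array([ 0.61080716,  0.39786297, -0.65213199])}
side {'mtx': array([[454.35067909,   0.        , 254.9575274 ],
       [  0.        , 454.35067909, 186.65215836],
       [  0.        ,   0.        ,   1.        ]]), 'R': array([[-0.90945402, -0.41541863,  0.01790935],
       [-0.33445256,  0.70524975, -0.62511141],
       [ 0.24705236, -0.57449991, -0.78033005]]), 't': array([552.97306736, 262.67311573, 927.88377182])}
top {'mtx': array([[436.04094861,   0.        , 251.60953008],
       [  0.        , 436.04094861, 189.45245409],
       [  0.        ,   0.        ,   1.        ]]), 'R': array([[ 0.04207459, -0.99910843, -0.00347335],
       [-0.97806477, -0.04047805, -0.20433021],
       [ 0.20400744,  0.01199427, -0.97889586]]), 't': array([ -31.58948786,  631.14796939, 1005.77688396])}
wrist {'mtx': array([[328.60516916,   0.        , 258.80922923],
       [  0.        , 328.60516916, 188.79265508],
       [  0.        ,   0.        ,   1.        ]]), 'R': array([[ 4.03345634e-01, -9.15047542e-01,  5.42723647e-04],
       [-8.86603513e-01, -3.90660864e-01,  2.47625322e-01],
       [-2.26376921e-01, -1.00359773e-01, -9.68855720e-01]]), 't': array([-676.55545587,  -30.37396379,  387.56570169])}
```

View pics/top0.png

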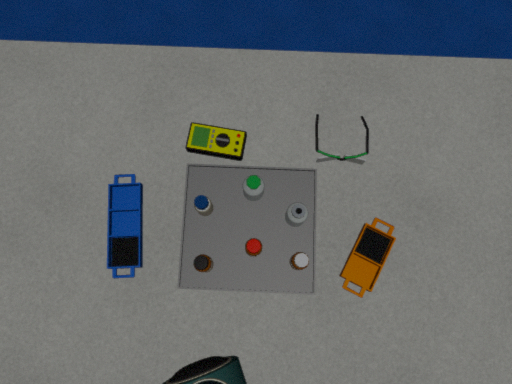

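View pics/side0.png

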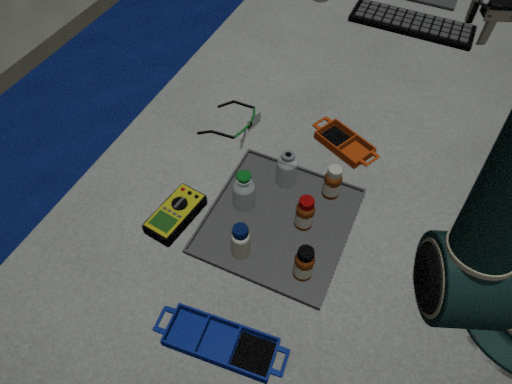

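View pics/wrist0.png

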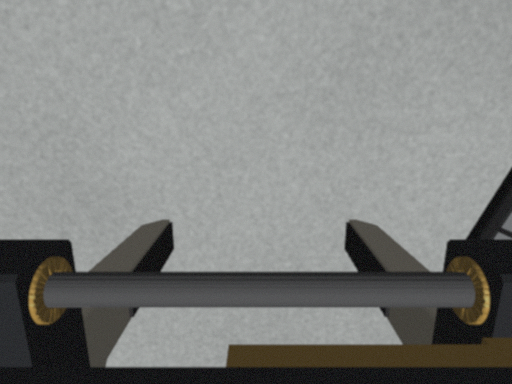

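The top view shows caps: green (253,182), blue (202,203), black (202,263), red (254,246), white (301,260) and metal (297,211). The blue carrier is at left with its wide compartment nearest the robot, and the orange one is at right with its wide compartment at the upper right. Next I'll measure.

```bash
cat > h.py <<'E'
from bench import r, viewer
import cv2, numpy as np
def ray(n,uv,z,c=None):
    c=c or viewer.camera_info(n); R,t,K=c['R'],c['t'],c['mtx']
    d=R.T@np.linalg.inv(K)@np.array([uv[0],uv[1],1.]); o=-R.T@t
    return o+d*(z-o[2])/d[2]
def proj(n,X,c=None):
    c=c or viewer.camera_info(n); p=c['mtx']@(c['R']@np.asarray(X,float)+c['t']); return p[:2]/p[2]
def tri(uv1,uv2,n1='top',n2='side'):
    P=[]
    for n in (n1,n2):
        c=viewer.camera_info(n); P.append(c['mtx']@np.c_[c['R'],c['t']])
    X=cv2.triangulatePoints(P[0],P[1],np.float64(uv1).reshape(2,1),np.float64(uv2).reshape(2,1)); return (X[:3]/X[3]).ravel()
E
python3 - <<'E'
from h import *
for n,b in [('top',(95,160,400,300)),('side',(140,90,390,384))]:
    im=cv2.imread(f'pics/{n}0.png'); x0,y0,x1,y1=b
    hsv=cv2.cvtColor(im,cv2.COLOR_BGR2HSV); H,S,V=cv2.split(hsv)
    M={'green':(H>55)&(H<85)&(S>120),'blue':(H>100)&(H<125)&(S>120),'red':((H<5)|(H>172))&(S>150),'orange':(H>6)&(H<20)&(S>150),'dark':(V<60)}
    for k,m in M.items():
        m=m.astype(np.uint8); mm=np.zeros_like(m); mm[y0:y1,x0:x1]=m[y0:y1,x0:x1]
        N,l,st,ce=cv2.connectedComponentsWithStats(mm)
        print(n,k,[(st[i].tolist(),ce[i].round(1).tolist()) for i in range(1,N) if st[i,4]>25])
im=cv2.imread('pics/top0.png')
cv2.imwrite('pics/tz1.png',cv2.resize(im[165:285,185:325],None,fx=5.5,fy=5,interpolation=cv2.INTER_CUBIC)[:600])
a=cv2.resize(im[170:282,100:150],None,fx=5,fy=5,interpolation=cv2.INTER_CUBIC)
b=cv2.resize(im[210:302,335:400],None,fx=5,fy=5,interpolation=cv2.INTER_CUBIC)
c=np.zeros((560,600,3),np.uint8); c[:560,:250]=a; c[:460,260:585]=b; cv2.imwrite('pics/tz2.png',c)
E
```

```text
top green [([247, 175, 13, 14, 142], [253.1, 181.6])]
top blue [([107, 174, 35, 104, 2447], [124.2, 218.9]), ([195, 195, 13, 14, 142], [200.8, 201.7])]
top red [([246, 239, 15, 14, 151], [253.2, 245.5])]
top orange [([340, 218, 56, 79, 1613], [365.7, 261.8]), ([246, 244, 16, 12, 43], [253.9, 251.2]), ([197, 255, 14, 17, 59], [206.2, 264.3]), ([291, 254, 12, 15, 37], [294.5, 262.7])]
top dark [([141, 184, 1, 83, 83], [141.0, 225.0]), ([110, 186, 2, 22, 32], [110.7, 198.0]), ([296, 208, 6, 6, 29], [298.3, 210.6]), ([356, 228, 35, 36, 743], [372.9, 245.1]), ([109, 237, 29, 29, 792], [123.4, 251.4]), ([194, 255, 17, 16, 186], [201.0, 262.2])]
side green [([234, 125, 16, 13, 27], [242.2, 130.1]), ([236, 170, 15, 13, 147], [243.2, 175.9])]
side blue [([140, 90, 20, 22, 236], [146.5, 97.0]), ([233, 223, 15, 17, 218], [240.0, 230.8]), ([153, 303, 137, 81, 4272], [212.2, 338.8])]
side red [([299, 195, 15, 16, 198], [306.1, 202.4])]
side orange [([313, 117, 66, 51, 1369], [346.5, 144.2]), ([325, 175, 17, 13, 124], [332.4, 181.9]), ([297, 204, 17, 15, 139], [304.3, 212.6]), ([295, 253, 19, 18, 157], [303.4, 263.7])]
side dark [([218, 101, 36, 7, 71], [235.0, 104.1]), ([321, 126, 29, 20, 321], [335.1, 135.3]), ([197, 130, 38, 9, 79], [215.6, 133.4]), ([248, 151, 29, 11, 56], [262.2, 155.8]), ([297, 168, 40, 20, 91], [318.3, 177.2]), ([337, 182, 26, 10, 49], [350.4, 186.6]), ([172, 197, 15, 13, 127], [179.2, 203.5]), ([142, 196, 65, 51, 607], [176.6, 225.4]), ([296, 211, 13, 8, 37], [301.5, 215.6]), ([232, 232, 16, 8, 71], [239.8, 236.0]), ([296, 244, 19, 19, 263], [305.3, 253.3]), ([183, 251, 136, 59, 279], [252.0, 280.8]), ([295, 259, 18, 12, 43], [301.6, 266.6]), ([164, 306, 38, 33, 92], [181.3, 316.4]), ([209, 317, 30, 11, 58], [223.0, 322.0]), ([230, 328, 47, 49, 1385], [253.4, 352.5]), ([161, 342, 106, 41, 227], [214.2, 362.7])]
```

View pics/tz1.png

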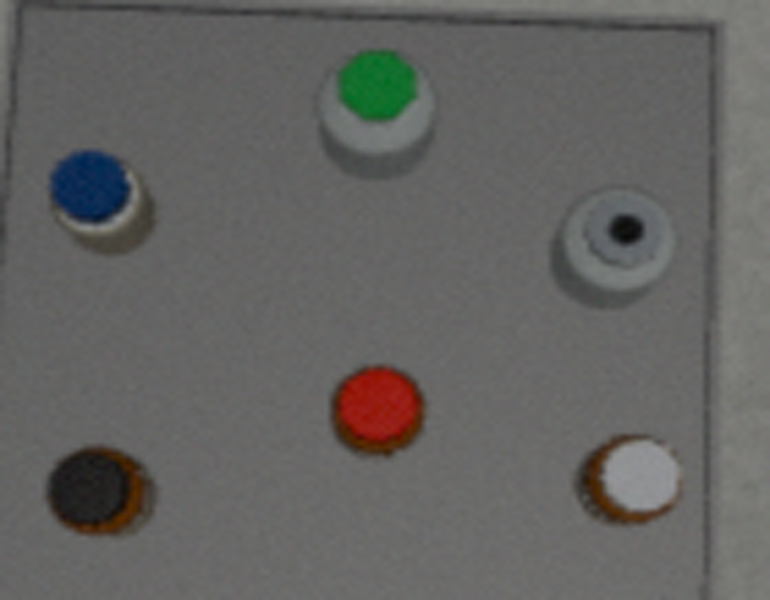

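View pics/tz2.png

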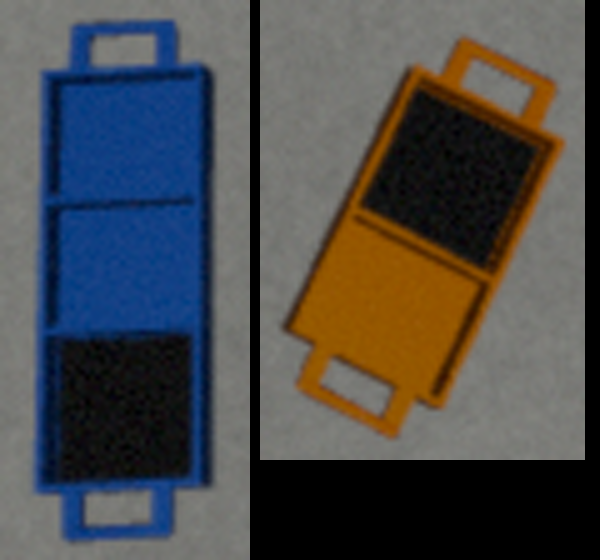

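```bash
python3 - <<'E'
from h import *
tc={'green':((253.1,181.6),111),'blue':((200.8,201.7),97),'red':((253.2,245.5),95),'black':((200.8,262),95),'metal':((298.3,210.6),101)}
im=cv2.imread('pics/top0.png')
hsv=cv2.cvtColor(im,cv2.COLOR_BGR2HSV); H,S,V=cv2.split(hsv)
m=((V>150)&(S<40)).astype(np.uint8); N,l,st,ce=cv2.connectedComponentsWithStats(m[250:275,285:315]); print('white',[(st[i].tolist(),ce[i]+[285,250]) for i in range(1,N)])
tc['white']=((301.4,260.4),95)
for k,(uv,z) in tc.items(): print(k, ray('top',uv,z).round(1))
# stereo check: cap bodies
for k,a,b in [('green',(253.1,181.6),(243.2,175.9)),('blue',(200.8,201.7),(240,230.8)),('red',(253.2,245.5),(306.1,202.4)),('black',(200.8,262),(305.3,253.3))]:
    print('tri',k,tri(a,b).round(1))
# carriers
def px(p,o): return (p[0]/5+o[0]-.4,p[1]/5+o[1]-.4)
B=[ray('top',px(p,(100,170)),24) for p in [(46,73),(203,68),(203,487),(38,490)]]
O=[ray('top',px((p[0]-260,p[1]),(335,210)),24) for p in [(416,66),(561,143),(437,406),(288,327)]]
for n,Q in (('B',B),('O',O)):
    Q=np.array(Q)[:,:2]; print(n,Q.round(1).tolist(),'c',Q.mean(0).round(1),[np.linalg.norm(Q[i]-Q[(i+1)%4]).round(1) for i in range(4)], [np.degrees(np.arctan2(*(Q[i]-Q[j])[::-1])).round(1) for i,j in ((3,0),(2,1))])
# liner at z~5, far walls
for n,p,z in (('Bl',(123.4,251.4),5),('Ol',(372.9,245.1),5)): print(n,ray('top',p,z).round(1))
for n,p,z in (('Bl',(253.4,352.5),5),('Ol',(335.1,135.3),5)): print(n,'side',ray('side',p,z).round(1))
# handles full mask minAreaRect
for n,b,lo,hi in (('B',(95,160,150,300),100,125),('O',(330,210,400,300),6,20)):
    m=np.zeros(H.shape,np.uint8); s=(slice(b[1],b[3]),slice(b[0],b[2])); m[s]=(((H>=lo)&(H<=hi)&(S>110))|(V<60))[s]
    N,l,st,ce=cv2.connectedComponentsWithStats(m); i=1+st[1:,4].argmax()
    pts=cv2.findNonZero((l==i).astype(np.uint8)); rc=cv2.minAreaRect(pts); bx=cv2.boxPoints(rc); W=np.array([ray('top',p,24)[:2] for p in bx]); print(n,rc,W.round(1).tolist(),W.mean(0))
E
```

```text
white [([19, 7, 1, 1, 1], array([304., 257.])), ([11, 10, 1, 1, 1], array([296., 260.])), ([13, 10, 1, 1, 1], array([298., 260.])), ([20, 12, 1, 1, 1], array([305., 262.]))]
green [641.4  -8.5 111. ]
blue [590.7 113.4  97. ]
red [492.9 -14.9  95. ]
black [450.  104.3  95. ]
metal [ 578.3 -117.3  101. ]
white [ 463.4 -127.4   95. ]
tri green [642.7  -8.5 105. ]
tri blue [591.9 114.6  86.8]
tri red [493.7 -14.9  84.3]
tri black [450.3 105.6  84.2]
B [[639.1, 361.4], [645.0, 281.2], [434.2, 261.2], [429.3, 342.4]] c [536.9 311.5] [np.float64(80.4), np.float64(211.8), np.float64(81.3), np.float64(210.6)] [np.float64(-174.8), np.float64(-174.6)]
O [[566.9, -294.7], [531.3, -366.4], [400.8, -303.0], [435.5, -230.6]] c [ 483.6 -298.7] [np.float64(80.0), np.float64(145.0), np.float64(80.3), np.float64(146.2)] [np.float64(154.0), np.float64(154.1)]
Bl [471.4 312.2   5. ]
Ol [ 513.6 -316.8    5. ]
Bl side [472.4 304.2   5. ]
Ol side [ 515.3 -321.7    5. ]
B ((123.99998474121094, 225.49996948242188), (102.99998474121094, 33.99999237060547), 90.0) [[665.7, 368.9], [669.3, 281.4], [410.2, 257.0], [406.7, 340.4]] [537.97023106 311.92985028]
O ((367.6515808105469, 256.8654479980469), (35.341156005859375, 78.29342651367188), 25.201122283935547) [[411.6, -218.0], [589.7, -301.3], [555.0, -380.7], [379.2, -295.4]] [ 483.87560135 -298.83638541]
```

```bash
cat >> h.py <<'E'
from scipy.spatial.transform import Rotation as Ro
def go(x,y,z,a=None,jaw=True):
    s=r.sense(); p=s['position']; q=s['eef_rot']; M=Ro.from_quat([q[1],q[2],q[3],q[0]]).as_matrix()
    an=np.degrees(np.arctan2(M[1,0],M[0,0])); 
    print('t',round(s['time_s'],2),'pos',p.round(1),'a',an.round(1),'tilt',np.degrees(np.arccos(-M[2,1])).round(2),'grip',round(s['grip_width'],3),'F',s['wrist_force'].round(1),'q6',s['qpos'][5].round(2))
    rv=0
    if a is not None: rv=-(a-an); M=Ro.from_euler('z',a-an,degrees=True).as_matrix()@M
    print('ay',round(float(rv),1),'then tool shift mm',(M.T@(np.array([x,y,z])-p)).round(1))
E
python3 - <<'E'
from h import *
go(578.3,-117.3,140,-116)
go(578.3,-117.3,140,-84.7)
E
```

```text
t 0.15 pos [ 272.  -617.6  218.1] a -66.2 tilt 0.05 grip 0.998 F [-0.4 -0.  -0.7] q6 -0.04
ay 49.8 then tool shift mm [-583.9   78.6   56. ]
t 0.15 pos [ 272.  -617.6  218.1] a -66.2 tilt 0.05 grip 0.998 F [-0.4 -0.  -0.7] q6 -0.04
ay 18.5 then tool shift mm [-469.8   78.5  351.2]
```

>>> {"op": "apply_moves", "data": {"steps": [{"ay": 6.2, "fingers": 100}, {"ay": 6.2}, {"ay": 6.2}, {"ay": 6.2}, {"ay": 6.2}, {"ay": 6.2}, {"ay": 6.2}, {"ay": 6.4}], "newtons": 20}}

```text
schema error: expected keys ax, ay, az, tx, ty, tz, fingers
```

>>> {"op": "apply_moves", "data": {"steps": [{"tx": -0.04, "tz": 0.004}, {"tx": -0.04, "tz": 0.004}, {"tx": -0.04, "tz": 0.004}, {"tx": -0.04, "tz": 0.004}, {"tx": -0.04, "tz": 0.004}, {"tx": -0.04, "tz": 0.004}, {"tx": -0.04, "tz": 0.004}, {"tx": -0.04, "tz": 0.004}]}}

```text
schema error: expected keys ax, ay, az, tx, ty, tz, fingers
```

```bash
python3 - <<'E'
from h import *
go(578.3,-117.3,140,-116)
go(578.3,-117.3,140)
E
```

```text
t 0.15 pos [ 272.  -617.6  218.1] a -66.2 tilt 0.05 grip 0.998 F [-0.4 -0.  -0.7] q6 -0.04
ay 49.8 then tool shift mm [-583.9   78.6   56. ]
t 0.15 pos [ 272.  -617.6  218.1] a -66.2 tilt 0.05 grip 0.998 F [-0.4 -0.  -0.7] q6 -0.04
ay 0.0 then tool shift mm [-334.4   78.4  482. ]
```

All keys are needed in each row.

>>> {"op": "apply_moves", "data": {"steps": [{"ax": 0, "ay": 6.2, "az": 0, "tx": 0, "ty": 0, "tz": 0, "fingers": 100}, {"ax": 0, "ay": 6.2, "az": 0, "tx": 0, "ty": 0, "tz": 0, "fingers": 100}, {"ax": 0, "ay": 6.2, "az": 0, "tx": 0, "ty": 0, "tz": 0, "fingers": 100}, {"ax": 0, "ay": 6.2, "az": 0, "tx": 0, "ty": 0, "tz": 0, "fingers": 100}, {"ax": 0, "ay": 6.2, "az": 0, "tx": 0, "ty": 0, "tz": 0, "fingers": 100}, {"ax": 0, "ay": 6.2, "az": 0, "tx": 0, "ty": 0, "tz": 0, "fingers": 100}, {"ax": 0, "ay": 6.2, "az": 0, "tx": 0, "ty": 0, "tz": 0, "fingers": 100}, {"ax": 0, "ay": 6.4, "az": 0, "tx": 0, "ty": 0, "tz": 0, "fingers": 100}], "newtons": 20}}

```text
time_s: 0.95
position: [272.0, -617.7, 218.3]
eef_rot: [0.373, -0.373, 0.601, -0.6]
wrist_force: [-0.5, 0.4, -0.0]
grip_width: 1.003
```

>>> {"op": "apply_moves", "data": {"steps": [{"ax": 0, "ay": 0, "az": 0, "tx": -0.04, "ty": 0, "tz": 0.004, "fingers": 100}, {"ax": 0, "ay": 0, "az": 0, "tx": -0.04, "ty": 0, "tz": 0.004, "fingers": 100}, {"ax": 0, "ay": 0, "az": 0, "tx": -0.04, "ty": 0, "tz": 0.004, "fingers": 100}, {"ax": 0, "ay": 0, "az": 0, "tx": -0.04, "ty": 0, "tz": 0.004, "fingers": 100}, {"ax": 0, "ay": 0, "az": 0, "tx": -0.04, "ty": 0, "tz": 0.004, "fingers": 100}, {"ax": 0, "ay": 0, "az": 0, "tx": -0.04, "ty": 0, "tz": 0.004, "fingers": 100}, {"ax": 0, "ay": 0, "az": 0, "tx": -0.04, "ty": 0, "tz": 0.004, "fingers": 100}, {"ax": 0, "ay": 0, "az": 0, "tx": -0.04, "ty": 0, "tz": 0.004, "fingers": 100}]}}

```text
time_s: 1.75
position: [441.8, -342.7, 218.5]
eef_rot: [0.375, -0.374, 0.6, -0.6]
wrist_force: [0.5, -0.7, 0.1]
grip_width: 0.998
```

```bash
python3 - <<'E'
from h import *
go(578.3,-117.3,140)
E
```

```text
t 1.75 pos [ 441.8 -342.7  218.5] a -116.0 tilt 0.0 grip 0.998 F [ 0.5 -0.7  0.1] q6 1.32
ay 0.0 then tool shift mm [-262.5   78.6   23.7]
```

>>> {"op": "apply_moves", "data": {"steps": [{"ax": 0, "ay": 0, "az": 0, "tx": -0.0375, "ty": 0, "tz": 0.0034, "fingers": 100}, {"ax": 0, "ay": 0, "az": 0, "tx": -0.0375, "ty": 0.01, "tz": 0.0034, "fingers": 100}, {"ax": 0, "ay": 0, "az": 0, "tx": -0.0375, "ty": 0.01, "tz": 0.0034, "fingers": 100}, {"ax": 0, "ay": 0, "az": 0, "tx": -0.0375, "ty": 0.01, "tz": 0.0034, "fingers": 100}, {"ax": 0, "ay": 0, "az": 0, "tx": -0.0375, "ty": 0.01, "tz": 0.0034, "fingers": 100}, {"ax": 0, "ay": 0, "az": 0, "tx": -0.0375, "ty": 0.01, "tz": 0.0034, "fingers": 100}, {"ax": 0, "ay": 0, "az": 0, "tx": -0.0375, "ty": 0.01, "tz": 0.0033, "fingers": 100}, {"ax": 0, "ay": 0, "az": 0, "tx": 0, "ty": 0.01, "tz": 0, "fingers": 100}]}}

```text
time_s: 2.55
position: [579.0, -115.6, 147.8]
eef_rot: [0.376, -0.375, 0.6, -0.599]
wrist_force: [0.3, -0.3, -0.7]
grip_width: 1.0
```

```bash
python3 - <<'E'
from h import *
go(578.3,-117.3,35)
c=viewer.camera_info('wrist'); print('cap pred',proj('wrist',(578.3,-117.3,101),c),'cam',(-c['R'].T@c['t']).round(0)); im=viewer.get_image('wrist'); cv2.imwrite('pics/w1.png',im[:,:,::-1])
E
```

```text
t 2.55 pos [ 579.  -115.6  147.8] a -115.9 tilt 0.05 grip 1.0 F [ 0.3 -0.3 -0.7] q6 1.78
ay 0.0 then tool shift mm [  1.9 112.8   0.2]
cap pred [258.22576174 209.21941309] cam [ 640. -147.  313.]
```

View pics/w1.png

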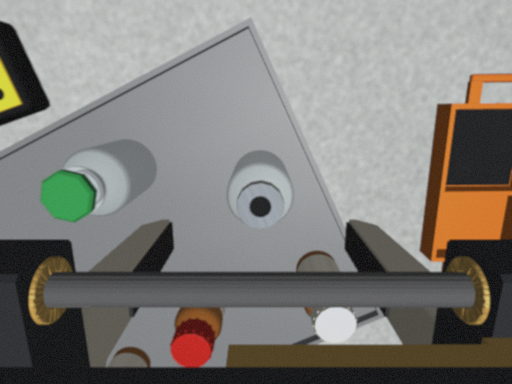

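The metal cap is at (260,206), where I predicted (258,209), so it lies between the fingers. I'll descend.

>>> {"op": "apply_moves", "data": {"steps": [{"ax": 0, "ay": 0, "az": 0, "tx": 0.002, "ty": 0.02, "tz": 0, "fingers": 100}, {"ax": 0, "ay": 0, "az": 0, "tx": 0, "ty": 0.02, "tz": 0, "fingers": 100}, {"ax": 0, "ay": 0, "az": 0, "tx": 0, "ty": 0.02, "tz": 0, "fingers": 100}, {"ax": 0, "ay": 0, "az": 0, "tx": 0, "ty": 0.02, "tz": 0, "fingers": 100}, {"ax": 0, "ay": 0, "az": 0, "tx": 0, "ty": 0.02, "tz": 0, "fingers": 100}, {"ax": 0, "ay": 0, "az": 0, "tx": 0, "ty": 0.008, "tz": 0, "fingers": 100}, {"ax": 0, "ay": 0, "az": 0, "tx": 0, "ty": 0.004, "tz": 0, "fingers": 100}, {"ax": 0, "ay": 0, "az": 0, "tx": 0, "ty": 0, "tz": 0, "fingers": 100}]}}

```text
time_s: 3.4
position: [576.8, -121.0, 37.0]
eef_rot: [-0.374, 0.374, -0.6, 0.6]
wrist_force: [-0.6, 0.6, -0.9]
grip_width: 0.998
```

>>> {"op": "apply_moves", "data": {"steps": [{"ax": 0, "ay": 0, "az": 0, "tx": 0, "ty": 0, "tz": 0, "fingers": 70}, {"ax": 0, "ay": 0, "az": 0, "tx": 0, "ty": 0, "tz": 0, "fingers": 64}, {"ax": 0, "ay": 0, "az": 0, "tx": 0, "ty": 0, "tz": 0, "fingers": 58}, {"ax": 0, "ay": 0, "az": 0, "tx": 0, "ty": 0, "tz": 0, "fingers": 40}, {"ax": 0, "ay": 0, "az": 0, "tx": 0, "ty": 0, "tz": 0, "fingers": 40}, {"ax": 0, "ay": 0, "az": 0, "tx": 0, "ty": 0, "tz": 0, "fingers": 40}, {"ax": 0, "ay": 0, "az": 0, "tx": 0, "ty": 0, "tz": 0, "fingers": 40}, {"ax": 0, "ay": 0, "az": 0, "tx": 0, "ty": 0, "tz": 0, "fingers": 40}]}}

```text
time_s: 4.2
position: [577.0, -120.5, 36.8]
eef_rot: [-0.375, 0.374, -0.6, 0.6]
wrist_force: [0.7, 2.1, 2.2]
grip_width: 0.554
```

```bash
python3 - <<'E'
from h import *
go(513.3,-313.2,125)
E
```

```text
t 4.2 pos [ 577.  -120.5   36.8] a -116.0 tilt 0.02 grip 0.554 F [0.7 2.1 2.2] q6 1.78
ay 0.0 then tool shift mm [201.1 -88.2  27.3]
```

>>> {"op": "apply_moves", "data": {"steps": [{"ax": 0, "ay": 0, "az": 0, "tx": 0, "ty": -0.01, "tz": 0, "fingers": 40}, {"ax": 0, "ay": 0, "az": 0, "tx": 0, "ty": -0.02, "tz": 0, "fingers": 40}, {"ax": 0, "ay": 0, "az": 0, "tx": 0.02, "ty": -0.02, "tz": 0.003, "fingers": 40}, {"ax": 0, "ay": 0, "az": 0, "tx": 0.03, "ty": -0.01, "tz": 0.004, "fingers": 40}, {"ax": 0, "ay": 0, "az": 0, "tx": 0.04, "ty": 0, "tz": 0.005, "fingers": 40}, {"ax": 0, "ay": 0, "az": 0, "tx": 0.04, "ty": 0, "tz": 0.005, "fingers": 40}, {"ax": 0, "ay": 0, "az": 0, "tx": 0.035, "ty": 0, "tz": 0.005, "fingers": 40}, {"ax": 0, "ay": 0, "az": 0, "tx": 0.02, "ty": 0, "tz": 0.003, "fingers": 40}]}}

```text
time_s: 5.0
position: [517.0, -300.1, 97.2]
eef_rot: [-0.374, 0.374, -0.6, 0.6]
wrist_force: [0.4, 0.4, -1.9]
grip_width: 0.555
```

```bash
python3 - <<'E'
from h import *
go(513.3,-313.2,38.5)
E
```

```text
t 5.0 pos [ 517.  -300.1   97.2] a -116.1 tilt 0.03 grip 0.555 F [ 0.4  0.4 -1.9] q6 1.46
ay 0.0 then tool shift mm [13.3 58.7  2.5]
```

>>> {"op": "apply_moves", "data": {"steps": [{"ax": 0, "ay": 0, "az": 0, "tx": 0.013, "ty": 0, "tz": 0.0025, "fingers": 40}, {"ax": 0, "ay": 0, "az": 0, "tx": 0, "ty": 0, "tz": 0, "fingers": 40}, {"ax": 0, "ay": 0, "az": 0, "tx": 0, "ty": 0.01, "tz": 0, "fingers": 40}, {"ax": 0, "ay": 0, "az": 0, "tx": 0, "ty": 0.01, "tz": 0, "fingers": 40}, {"ax": 0, "ay": 0, "az": 0, "tx": 0, "ty": 0.01, "tz": 0, "fingers": 40}, {"ax": 0, "ay": 0, "az": 0, "tx": 0, "ty": 0, "tz": 0, "fingers": 40}, {"ax": 0, "ay": 0, "az": 0, "tx": 0, "ty": 0, "tz": 0, "fingers": 40}, {"ax": 0, "ay": 0, "az": 0, "tx": 0, "ty": 0, "tz": 0, "fingers": 40}]}}

```text
time_s: 5.8
position: [514.9, -310.5, 67.0]
eef_rot: [-0.375, 0.375, -0.6, 0.6]
wrist_force: [0.1, 0.9, -1.4]
grip_width: 0.558
```

```bash
python3 - <<'E'
from h import *
go(513.3,-313.2,38.5)
for n in ('top','wrist','side'):
    im=viewer.get_image(n); cv2.imwrite(f'pics/p1{n}.png',im[:,:,::-1])
go(513.3,-313.2,38.5)
a=cv2.imread('pics/p1top.png')[200:310,320:420]; cv2.imwrite('pics/p1t.png',cv2.resize(a,None,fx=5,fy=5))
E
```

```text
t 5.8 pos [ 514.9 -310.5   67. ] a -116.0 tilt 0.02 grip 0.558 F [ 0.1  0.9 -1.4] q6 1.44
ay 0.0 then tool shift mm [ 3.1 28.5 -0.3]
t 5.95 pos [ 514.9 -310.7   67.1] a -116.0 tilt 0.04 grip 0.557 F [-0.3  0.3 -0.6] q6 1.44
ay 0.0 then tool shift mm [ 3.  28.6 -0.3]
```

View pics/p1wrist.png

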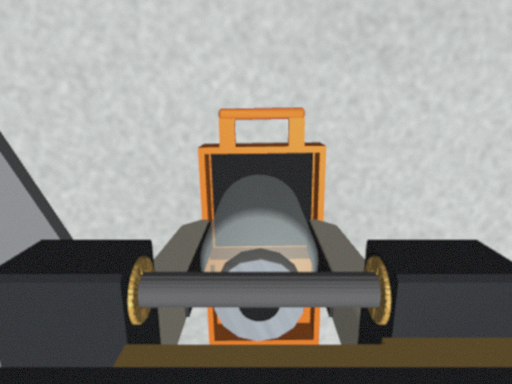

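View pics/p1side.png

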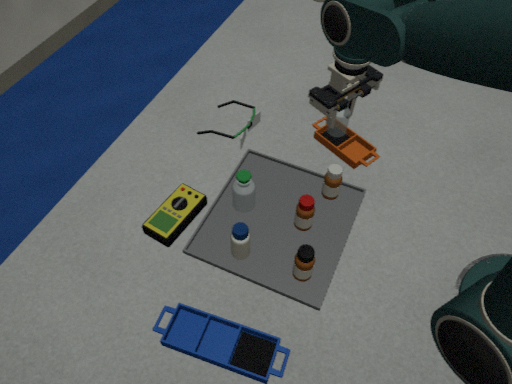

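The bottle sits over the wide compartment, with the carrier edges at x≈200 and 325 and the gripper centre at ≈262. I'll lower it.

>>> {"op": "apply_moves", "data": {"steps": [{"ax": 0, "ay": 0, "az": 0, "tx": 0.002, "ty": 0.008, "tz": 0, "fingers": 40}, {"ax": 0, "ay": 0, "az": 0, "tx": 0, "ty": 0.008, "tz": 0, "fingers": 40}, {"ax": 0, "ay": 0, "az": 0, "tx": 0, "ty": 0.006, "tz": 0, "fingers": 40}, {"ax": 0, "ay": 0, "az": 0, "tx": 0, "ty": 0.004, "tz": 0, "fingers": 40}, {"ax": 0, "ay": 0, "az": 0, "tx": 0, "ty": 0.002, "tz": 0, "fingers": 40}, {"ax": 0, "ay": 0, "az": 0, "tx": 0, "ty": 0.001, "tz": 0, "fingers": 40}, {"ax": 0, "ay": 0, "az": 0, "tx": 0, "ty": 0, "tz": 0, "fingers": 40}, {"ax": 0, "ay": 0, "az": 0, "tx": 0, "ty": 0, "tz": 0, "fingers": 40}]}}

```text
time_s: 6.75
position: [513.9, -312.5, 37.8]
eef_rot: [-0.375, 0.374, -0.6, 0.6]
wrist_force: [-0.5, -1.5, -1.5]
grip_width: 0.553
```

>>> {"op": "apply_moves", "data": {"steps": [{"ax": 0, "ay": 0, "az": 0, "tx": 0, "ty": 0.0005, "tz": 0, "fingers": 40}, {"ax": 0, "ay": 0, "az": 0, "tx": 0, "ty": 0, "tz": 0, "fingers": 40}, {"ax": 0, "ay": 0, "az": 0, "tx": 0, "ty": 0, "tz": 0, "fingers": 60}, {"ax": 0, "ay": 0, "az": 0, "tx": 0, "ty": 0, "tz": 0, "fingers": 75}, {"ax": 0, "ay": 0, "az": 0, "tx": 0, "ty": 0, "tz": 0, "fingers": 100}, {"ax": 0, "ay": 0, "az": 0, "tx": 0, "ty": 0, "tz": 0, "fingers": 100}, {"ax": 0, "ay": 0, "az": 0, "tx": 0, "ty": 0, "tz": 0, "fingers": 100}, {"ax": 0, "ay": 0, "az": 0, "tx": 0, "ty": 0, "tz": 0, "fingers": 100}]}}

```text
time_s: 7.55
position: [513.8, -312.4, 37.1]
eef_rot: [0.375, -0.375, 0.6, -0.6]
wrist_force: [1.2, -0.3, -0.8]
grip_width: 0.974
```

>>> {"op": "apply_moves", "data": {"steps": [{"ax": 0, "ay": 0, "az": 0, "tx": 0, "ty": -0.01, "tz": 0, "fingers": 100}, {"ax": 0, "ay": 0, "az": 0, "tx": 0, "ty": -0.02, "tz": 0, "fingers": 100}, {"ax": 0, "ay": 0, "az": 0, "tx": 0, "ty": -0.02, "tz": 0, "fingers": 100}, {"ax": 0, "ay": 0, "az": 0, "tx": 0, "ty": -0.02, "tz": 0, "fingers": 100}, {"ax": 0, "ay": 0, "az": 0, "tx": 0, "ty": -0.02, "tz": 0, "fingers": 100}, {"ax": 0, "ay": 0, "az": 0, "tx": 0, "ty": -0.02, "tz": 0, "fingers": 100}, {"ax": 0, "ay": 0, "az": 0, "tx": 0, "ty": 0, "tz": 0, "fingers": 100}, {"ax": 0, "ay": 0, "az": 0, "tx": 0, "ty": 0, "tz": 0, "fingers": 100}]}}

```text
time_s: 8.35
position: [513.9, -312.4, 147.4]
eef_rot: [-0.375, 0.374, -0.6, 0.6]
wrist_force: [-0.2, 0.1, -1.1]
grip_width: 1.001
```

```bash
python3 - <<'E'
from h import *
c=viewer.camera_info('wrist'); print(proj('wrist',(513.3,-313.2,102),c))
im=viewer.get_image('wrist'); cv2.imwrite(f'pics/p2w.png',im[:,:,::-1])
go(493.3,-14.9,147)
E
```

```text
[256.81853596 210.26218079]
t 8.4 pos [ 513.6 -312.2  146.6] a -116.0 tilt 0.03 grip 1.002 F [-0.3 -0.1 -0.3] q6 1.44
ay 0.0 then tool shift mm [-258.3   -0.3 -148.7]
```

View pics/p2w.png

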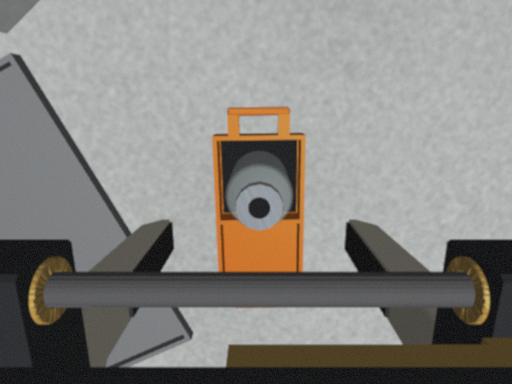

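The serum bottle stands upright in its wide compartment, with the dot at (260,207) against a predicted (257,210). Red bottle next.

>>> {"op": "apply_moves", "data": {"steps": [{"ax": 0, "ay": 0, "az": 0, "tx": -0.033, "ty": 0, "tz": -0.019, "fingers": 100}, {"ax": 0, "ay": 0, "az": 0, "tx": -0.033, "ty": 0, "tz": -0.019, "fingers": 100}, {"ax": 0, "ay": 0, "az": 0, "tx": -0.033, "ty": 0, "tz": -0.019, "fingers": 100}, {"ax": 0, "ay": 0, "az": 0, "tx": -0.033, "ty": 0, "tz": -0.019, "fingers": 100}, {"ax": 0, "ay": 0, "az": 0, "tx": -0.033, "ty": 0, "tz": -0.019, "fingers": 100}, {"ax": 0, "ay": 0, "az": 0, "tx": -0.033, "ty": 0, "tz": -0.019, "fingers": 100}, {"ax": 0, "ay": 0, "az": 0, "tx": -0.033, "ty": 0, "tz": -0.019, "fingers": 100}, {"ax": 0, "ay": 0, "az": 0, "tx": -0.027, "ty": 0, "tz": -0.0155, "fingers": 100}]}}

```text
time_s: 9.2
position: [492.8, -13.6, 146.1]
eef_rot: [0.374, -0.375, 0.6, -0.599]
wrist_force: [0.9, -0.5, 1.1]
grip_width: 0.999
```

>>> {"op": "apply_moves", "data": {"steps": [{"ax": 0, "ay": 0, "az": 0, "tx": 0, "ty": 0, "tz": 0, "fingers": 100}, {"ax": 0, "ay": 0, "az": 0, "tx": 0, "ty": 0, "tz": 0, "fingers": 100}, {"ax": 0, "ay": 0, "az": 0, "tx": 0, "ty": 0.005, "tz": 0, "fingers": 100}, {"ax": 0, "ay": 0, "az": 0, "tx": 0, "ty": 0, "tz": 0, "fingers": 100}, {"ax": 0, "ay": 0, "az": 0, "tx": 0, "ty": 0, "tz": 0, "fingers": 100}, {"ax": 0, "ay": 0, "az": 0, "tx": 0, "ty": 0, "tz": 0, "fingers": 100}, {"ax": 0, "ay": 0, "az": 0, "tx": 0, "ty": 0, "tz": 0, "fingers": 100}, {"ax": 0, "ay": 0, "az": 0, "tx": 0, "ty": 0, "tz": 0, "fingers": 100}]}}

```text
time_s: 10.0
position: [493.6, -15.5, 142.2]
eef_rot: [-0.375, 0.374, -0.6, 0.6]
wrist_force: [-0.9, 0.5, 0.7]
grip_width: 1.002
```

```bash
python3 - <<'E'
from h import *
go(493.3,-14.9,37)
c=viewer.camera_info('wrist'); im=viewer.get_image('wrist')
hsv=cv2.cvtColor(im,cv2.COLOR_RGB2HSV);m=(((hsv[...,0]<5)|(hsv[...,0]>172))&(hsv[...,1]>150)).astype(np.uint8)
N,l,st,ce=cv2.connectedComponentsWithStats(m); i=1+st[1:,4].argmax(); print(st[i],ce[i],ray('wrist',ce[i],92,c),proj('wrist',(493.3,-14.9,95),c))
E
```

```text
t 10.0 pos [493.6 -15.5 142.2] a -116.0 tilt 0.01 grip 1.002 F [-0.9  0.5  0.7] q6 1.94
ay 0.0 then tool shift mm [ -0.4 105.2  -0.6]
[ 232  179   49   51 1847] [256.45370872 204.74174337] [495.35992455 -17.10103501  92.        ] [254.85163495 210.0112504 ]
```

>>> {"op": "apply_moves", "data": {"steps": [{"ax": 0, "ay": 0, "az": 0, "tx": 0, "ty": 0.02, "tz": 0.001, "fingers": 100}, {"ax": 0, "ay": 0, "az": 0, "tx": 0, "ty": 0.02, "tz": 0, "fingers": 100}, {"ax": 0, "ay": 0, "az": 0, "tx": 0, "ty": 0.02, "tz": 0, "fingers": 100}, {"ax": 0, "ay": 0, "az": 0, "tx": 0, "ty": 0.02, "tz": 0, "fingers": 100}, {"ax": 0, "ay": 0, "az": 0, "tx": 0, "ty": 0.015, "tz": 0, "fingers": 100}, {"ax": 0, "ay": 0, "az": 0, "tx": 0, "ty": 0.01, "tz": 0, "fingers": 100}, {"ax": 0, "ay": 0, "az": 0, "tx": 0, "ty": 0, "tz": 0, "fingers": 75}, {"ax": 0, "ay": 0, "az": 0, "tx": 0, "ty": 0, "tz": 0, "fingers": 60}]}}

```text
time_s: 10.85
position: [494.8, -15.9, 37.7]
eef_rot: [-0.375, 0.374, -0.6, 0.6]
wrist_force: [-0.6, 0.3, -0.2]
grip_width: 0.874
```

>>> {"op": "apply_moves", "data": {"steps": [{"ax": 0, "ay": 0, "az": 0, "tx": 0, "ty": 0, "tz": 0, "fingers": 54}, {"ax": 0, "ay": 0, "az": 0, "tx": 0, "ty": 0, "tz": 0, "fingers": 48}, {"ax": 0, "ay": 0, "az": 0, "tx": 0, "ty": 0, "tz": 0, "fingers": 30}, {"ax": 0, "ay": 0, "az": 0, "tx": 0, "ty": 0, "tz": 0, "fingers": 30}, {"ax": 0, "ay": 0, "az": 0, "tx": 0, "ty": 0, "tz": 0, "fingers": 30}, {"ax": 0, "ay": 0, "az": 0, "tx": 0, "ty": 0, "tz": 0, "fingers": 30}, {"ax": 0, "ay": 0, "az": 0, "tx": 0, "ty": 0, "tz": 0, "fingers": 30}, {"ax": 0, "ay": 0, "az": 0, "tx": 0, "ty": 0, "tz": 0, "fingers": 30}]}}

```text
time_s: 11.65
position: [494.6, -15.8, 37.3]
eef_rot: [-0.375, 0.374, -0.6, 0.6]
wrist_force: [-0.1, 1.7, 1.5]
grip_width: 0.447
```

```bash
python3 - <<'E'
from h import *
go(448.5,-281.6,155)
E
```

```text
t 11.65 pos [494.6 -15.8  37.3] a -116.0 tilt 0.01 grip 0.447 F [-0.1  1.7  1.5] q6 1.94
ay 0.0 then tool shift mm [ 259.  -117.7   75.3]
```

>>> {"op": "apply_moves", "data": {"steps": [{"ax": 0, "ay": 0, "az": 0, "tx": 0, "ty": -0.01, "tz": 0, "fingers": 30}, {"ax": 0, "ay": 0, "az": 0, "tx": 0, "ty": -0.025, "tz": 0, "fingers": 30}, {"ax": 0, "ay": 0, "az": 0, "tx": 0, "ty": -0.03, "tz": 0, "fingers": 30}, {"ax": 0, "ay": 0, "az": 0, "tx": 0, "ty": -0.03, "tz": 0, "fingers": 30}, {"ax": 0, "ay": 0, "az": 0, "tx": 0.01, "ty": -0.022, "tz": 0.003, "fingers": 30}, {"ax": 0, "ay": 0, "az": 0, "tx": 0.02, "ty": 0, "tz": 0.006, "fingers": 30}, {"ax": 0, "ay": 0, "az": 0, "tx": 0.03, "ty": 0, "tz": 0.009, "fingers": 30}, {"ax": 0, "ay": 0, "az": 0, "tx": 0.03, "ty": 0, "tz": 0.009, "fingers": 30}]}}

```text
time_s: 12.45
position: [478.9, -109.3, 154.9]
eef_rot: [-0.375, 0.375, -0.599, 0.6]
wrist_force: [-0.0, -0.0, -0.9]
grip_width: 0.448
```

>>> {"op": "apply_moves", "data": {"steps": [{"ax": 0, "ay": 0, "az": 0, "tx": 0.035, "ty": 0, "tz": 0.01, "fingers": 30}, {"ax": 0, "ay": 0, "az": 0, "tx": 0.035, "ty": 0, "tz": 0.01, "fingers": 30}, {"ax": 0, "ay": 0, "az": 0, "tx": 0.035, "ty": 0, "tz": 0.01, "fingers": 30}, {"ax": 0, "ay": 0, "az": 0, "tx": 0.03, "ty": 0, "tz": 0.01, "fingers": 30}, {"ax": 0, "ay": 0, "az": 0, "tx": 0.02, "ty": 0, "tz": 0.005, "fingers": 30}, {"ax": 0, "ay": 0, "az": 0, "tx": 0.012, "ty": 0.005, "tz": 0.003, "fingers": 30}, {"ax": 0, "ay": 0, "az": 0, "tx": 0, "ty": 0, "tz": 0, "fingers": 30}, {"ax": 0, "ay": 0, "az": 0, "tx": 0, "ty": 0, "tz": 0, "fingers": 30}]}}

```text
time_s: 13.25
position: [449.1, -279.1, 149.0]
eef_rot: [0.374, -0.375, 0.6, -0.6]
wrist_force: [-0.1, 0.7, -0.5]
grip_width: 0.446
```

```bash
python3 - <<'E'
from h import *
go(448.5,-281.6,38.5)
im=viewer.get_image('wrist'); cv2.imwrite(f'pics/p3w.png',im[:,:,::-1])
E
```

```text
t 13.25 pos [ 449.1 -279.1  149. ] a -116.0 tilt 0.03 grip 0.446 F [-0.1  0.7 -0.5] q6 1.42
ay 0.0 then tool shift mm [  2.5 110.5   0.7]
```

View pics/p3w.png

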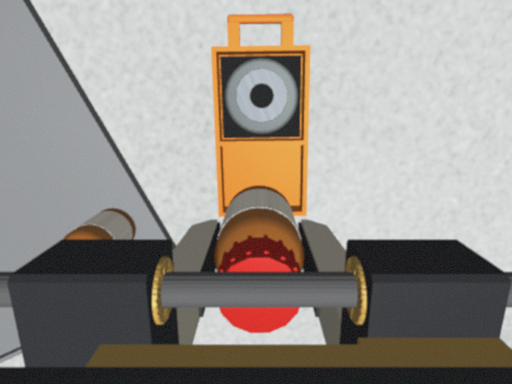

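The red bottle is held upright above the narrow compartment, and the serum bottle is centred at (262,95). I'll lower it.

>>> {"op": "apply_moves", "data": {"steps": [{"ax": 0, "ay": 0, "az": 0, "tx": 0.002, "ty": 0.01, "tz": 0.001, "fingers": 30}, {"ax": 0, "ay": 0, "az": 0, "tx": 0, "ty": 0.02, "tz": 0, "fingers": 30}, {"ax": 0, "ay": 0, "az": 0, "tx": 0, "ty": 0.02, "tz": 0, "fingers": 30}, {"ax": 0, "ay": 0, "az": 0, "tx": 0, "ty": 0.02, "tz": 0, "fingers": 30}, {"ax": 0, "ay": 0, "az": 0, "tx": 0, "ty": 0.015, "tz": 0, "fingers": 30}, {"ax": 0, "ay": 0, "az": 0, "tx": 0, "ty": 0.01, "tz": 0, "fingers": 30}, {"ax": 0, "ay": 0, "az": 0, "tx": 0, "ty": 0.008, "tz": 0, "fingers": 30}, {"ax": 0, "ay": 0, "az": 0, "tx": 0, "ty": 0.004, "tz": 0, "fingers": 30}]}}

```text
time_s: 14.1
position: [449.1, -281.8, 41.7]
eef_rot: [0.375, -0.375, 0.6, -0.6]
wrist_force: [-0.2, 0.1, -0.9]
grip_width: 0.45
```

>>> {"op": "apply_moves", "data": {"steps": [{"ax": 0, "ay": 0, "az": 0, "tx": 0, "ty": 0.002, "tz": 0, "fingers": 30}, {"ax": 0, "ay": 0, "az": 0, "tx": 0, "ty": 0.001, "tz": 0, "fingers": 30}, {"ax": 0, "ay": 0, "az": 0, "tx": 0, "ty": 0, "tz": 0, "fingers": 30}, {"ax": 0, "ay": 0, "az": 0, "tx": 0, "ty": 0, "tz": 0, "fingers": 30}, {"ax": 0, "ay": 0, "az": 0, "tx": 0, "ty": 0, "tz": 0, "fingers": 30}, {"ax": 0, "ay": 0, "az": 0, "tx": 0, "ty": 0, "tz": 0, "fingers": 30}, {"ax": 0, "ay": 0, "az": 0, "tx": 0, "ty": 0, "tz": 0, "fingers": 30}, {"ax": 0, "ay": 0, "az": 0, "tx": 0, "ty": 0, "tz": 0, "fingers": 30}]}}

```text
time_s: 14.9
position: [449.1, -281.9, 39.2]
eef_rot: [0.375, -0.375, 0.6, -0.6]
wrist_force: [-0.1, 0.1, -1.1]
grip_width: 0.448
```

>>> {"op": "apply_moves", "data": {"steps": [{"ax": 0, "ay": 0, "az": 0, "tx": 0, "ty": 0.001, "tz": 0, "fingers": 30}, {"ax": 0, "ay": 0, "az": 0, "tx": 0, "ty": 0, "tz": 0, "fingers": 30}, {"ax": 0, "ay": 0, "az": 0, "tx": 0, "ty": 0, "tz": 0, "fingers": 48}, {"ax": 0, "ay": 0, "az": 0, "tx": 0, "ty": 0, "tz": 0, "fingers": 60}, {"ax": 0, "ay": 0, "az": 0, "tx": 0, "ty": 0, "tz": 0, "fingers": 100}, {"ax": 0, "ay": 0, "az": 0, "tx": 0, "ty": 0, "tz": 0, "fingers": 100}, {"ax": 0, "ay": 0, "az": 0, "tx": 0, "ty": 0, "tz": 0, "fingers": 100}, {"ax": 0, "ay": 0, "az": 0, "tx": 0, "ty": 0, "tz": 0, "fingers": 100}]}}

```text
time_s: 15.7
position: [449.1, -281.9, 38.1]
eef_rot: [0.375, -0.375, 0.6, -0.6]
wrist_force: [0.8, -0.4, 0.3]
grip_width: 0.857
```

>>> {"op": "apply_moves", "data": {"steps": [{"ax": 0, "ay": 0, "az": 0, "tx": 0, "ty": -0.01, "tz": 0, "fingers": 100}, {"ax": 0, "ay": 0, "az": 0, "tx": 0, "ty": -0.02, "tz": 0, "fingers": 100}, {"ax": 0, "ay": 0, "az": 0, "tx": 0, "ty": -0.02, "tz": 0, "fingers": 100}, {"ax": 0, "ay": 0, "az": 0, "tx": 0, "ty": -0.02, "tz": 0, "fingers": 100}, {"ax": 0, "ay": 0, "az": 0, "tx": 0, "ty": -0.02, "tz": 0, "fingers": 100}, {"ax": 0, "ay": 0, "az": 0, "tx": 0, "ty": -0.02, "tz": 0, "fingers": 100}, {"ax": 0, "ay": 0, "az": 0, "tx": 0, "ty": 0, "tz": 0, "fingers": 100}, {"ax": 0, "ay": 0, "az": 0, "tx": 0, "ty": 0, "tz": 0, "fingers": 100}]}}

```text
time_s: 16.5
position: [449.1, -281.9, 148.4]
eef_rot: [-0.375, 0.374, -0.6, 0.6]
wrist_force: [-0.5, -0.1, 0.0]
grip_width: 1.0
```

```bash
python3 - <<'E'
from h import *
c=viewer.camera_info('wrist'); print(proj('wrist',(448.5,-281.6,96),c))
im=viewer.get_image('wrist'); cv2.imwrite(f'pics/p4w.png',im[:,:,::-1])
go(450.2,105,147,-84.7)
E
```

```text
[255.49462961 207.96945937]
t 16.55 pos [ 448.9 -281.8  147.6] a -116.0 tilt 0.03 grip 1.002 F [ 0.3  0.3 -0.6] q6 1.42
ay -31.3 then tool shift mm [-385.     0.6   37. ]
```

View pics/p4w.png

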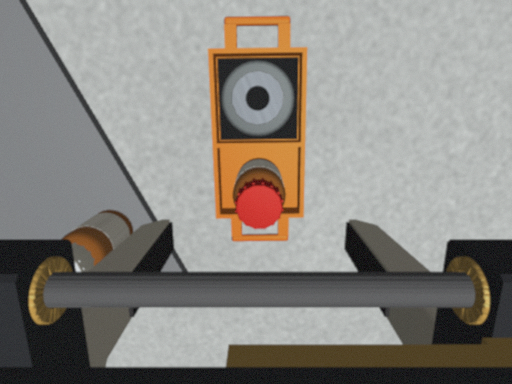

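Both orange-carrier bottles are standing, with the red cap at (260,206) against a predicted (255,208). Now the black-capped bottle.

>>> {"op": "apply_moves", "data": {"steps": [{"ax": 0, "ay": -7.8, "az": 0, "tx": 0, "ty": 0, "tz": 0, "fingers": 100}, {"ax": 0, "ay": -7.8, "az": 0, "tx": 0, "ty": 0, "tz": 0, "fingers": 100}, {"ax": 0, "ay": -7.8, "az": 0, "tx": 0, "ty": 0, "tz": 0, "fingers": 100}, {"ax": 0, "ay": -7.9, "az": 0, "tx": 0, "ty": 0, "tz": 0, "fingers": 100}, {"ax": 0, "ay": 0, "az": 0, "tx": -0.03, "ty": 0, "tz": 0.003, "fingers": 100}, {"ax": 0, "ay": 0, "az": 0, "tx": -0.03, "ty": 0, "tz": 0.003, "fingers": 100}, {"ax": 0, "ay": 0, "az": 0, "tx": -0.03, "ty": 0, "tz": 0.003, "fingers": 100}, {"ax": 0, "ay": 0, "az": 0, "tx": -0.03, "ty": 0, "tz": 0.003, "fingers": 100}]}}

```text
time_s: 17.35
position: [449.5, -160.1, 147.0]
eef_rot: [-0.522, 0.523, -0.477, 0.476]
wrist_force: [0.8, -0.1, 0.4]
grip_width: 0.999
```

>>> {"op": "apply_moves", "data": {"steps": [{"ax": 0, "ay": 0, "az": 0, "tx": -0.038, "ty": 0, "tz": 0.004, "fingers": 100}, {"ax": 0, "ay": 0, "az": 0, "tx": -0.038, "ty": 0, "tz": 0.004, "fingers": 100}, {"ax": 0, "ay": 0, "az": 0, "tx": -0.038, "ty": 0, "tz": 0.004, "fingers": 100}, {"ax": 0, "ay": 0, "az": 0, "tx": -0.038, "ty": 0, "tz": 0.004, "fingers": 100}, {"ax": 0, "ay": 0, "az": 0, "tx": -0.038, "ty": 0, "tz": 0.004, "fingers": 100}, {"ax": 0, "ay": 0, "az": 0, "tx": -0.038, "ty": 0, "tz": 0.003, "fingers": 100}, {"ax": 0, "ay": 0, "az": 0, "tx": -0.037, "ty": 0, "tz": 0.002, "fingers": 100}, {"ax": 0, "ay": 0, "az": 0, "tx": 0, "ty": 0, "tz": 0, "fingers": 100}]}}

```text
time_s: 18.15
position: [449.8, 108.0, 147.0]
eef_rot: [-0.523, 0.524, -0.476, 0.475]
wrist_force: [-0.9, -0.8, 0.4]
grip_width: 1.002
```

```bash
python3 - <<'E'
from h import *
c=viewer.camera_info('wrist'); print(proj('wrist',(450.2,105,95),c))
im=viewer.get_image('wrist'); cv2.imwrite(f'pics/p5w.png',im[:,:,::-1])
go(450.2,105,37)
E
```

```text
[260.19518707 205.06298855]
t 18.2 pos [450.  106.3 147. ] a -84.5 tilt 0.1 grip 1.0 F [ 0.4  0.2 -0.1] q6 1.65
ay 0.0 then tool shift mm [  1.4 110.    0.3]
```

View pics/p5w.png

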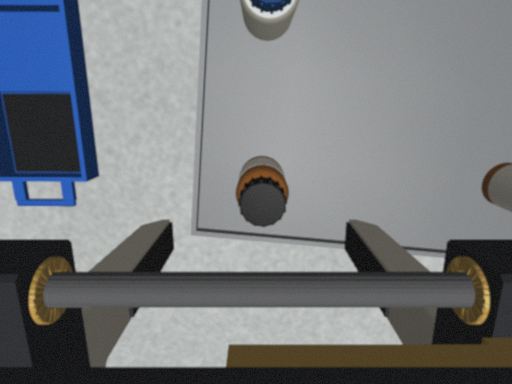

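The black cap is at (263,204), where I predicted (260,205). I'll descend and grip.

>>> {"op": "apply_moves", "data": {"steps": [{"ax": 0, "ay": 0, "az": 0, "tx": 0, "ty": 0.02, "tz": 0.001, "fingers": 100}, {"ax": 0, "ay": 0, "az": 0, "tx": 0, "ty": 0.02, "tz": 0, "fingers": 100}, {"ax": 0, "ay": 0, "az": 0, "tx": 0, "ty": 0.02, "tz": 0, "fingers": 100}, {"ax": 0, "ay": 0, "az": 0, "tx": 0, "ty": 0.02, "tz": 0, "fingers": 100}, {"ax": 0, "ay": 0, "az": 0, "tx": 0, "ty": 0.02, "tz": 0, "fingers": 100}, {"ax": 0, "ay": 0, "az": 0, "tx": 0, "ty": 0.01, "tz": 0, "fingers": 100}, {"ax": 0, "ay": 0, "az": 0, "tx": 0, "ty": 0, "tz": 0, "fingers": 75}, {"ax": 0, "ay": 0, "az": 0, "tx": 0, "ty": 0, "tz": 0, "fingers": 60}]}}

```text
time_s: 19.0
position: [451.8, 104.6, 38.7]
eef_rot: [0.522, -0.522, 0.477, -0.477]
wrist_force: [-0.8, 0.1, 0.2]
grip_width: 0.879
```

>>> {"op": "apply_moves", "data": {"steps": [{"ax": 0, "ay": 0, "az": 0, "tx": 0, "ty": 0, "tz": 0, "fingers": 54}, {"ax": 0, "ay": 0, "az": 0, "tx": 0, "ty": 0, "tz": 0, "fingers": 48}, {"ax": 0, "ay": 0, "az": 0, "tx": 0, "ty": 0, "tz": 0, "fingers": 30}, {"ax": 0, "ay": 0, "az": 0, "tx": 0, "ty": 0, "tz": 0, "fingers": 30}, {"ax": 0, "ay": 0, "az": 0, "tx": 0, "ty": 0, "tz": 0, "fingers": 30}, {"ax": 0, "ay": 0, "az": 0, "tx": 0, "ty": 0, "tz": 0, "fingers": 30}, {"ax": 0, "ay": 0, "az": 0, "tx": 0, "ty": 0, "tz": 0, "fingers": 30}, {"ax": 0, "ay": 0, "az": 0, "tx": 0, "ty": 0, "tz": 0, "fingers": 30}]}}

```text
time_s: 19.8
position: [451.7, 105.0, 38.3]
eef_rot: [0.523, -0.522, 0.476, -0.476]
wrist_force: [-0.1, 0.2, 2.3]
grip_width: 0.448
```

```bash
python3 - <<'E'
from h import *
go(543,312,125)
E
```

```text
t 19.8 pos [451.7 105.   38.3] a -84.7 tilt 0.01 grip 0.448 F [-0.1  0.2  2.3] q6 1.65
ay 0.0 then tool shift mm [-197.7  -86.7  110. ]
```

>>> {"op": "apply_moves", "data": {"steps": [{"ax": 0, "ay": 0, "az": 0, "tx": 0, "ty": -0.01, "tz": 0, "fingers": 30}, {"ax": 0, "ay": 0, "az": 0, "tx": 0, "ty": -0.025, "tz": 0, "fingers": 30}, {"ax": 0, "ay": 0, "az": 0, "tx": -0.01, "ty": -0.025, "tz": 0.005, "fingers": 30}, {"ax": 0, "ay": 0, "az": 0, "tx": -0.02, "ty": -0.02, "tz": 0.011, "fingers": 30}, {"ax": 0, "ay": 0, "az": 0, "tx": -0.03, "ty": 0, "tz": 0.018, "fingers": 30}, {"ax": 0, "ay": 0, "az": 0, "tx": -0.035, "ty": 0, "tz": 0.02, "fingers": 30}, {"ax": 0, "ay": 0, "az": 0, "tx": -0.035, "ty": 0, "tz": 0.02, "fingers": 30}, {"ax": 0, "ay": 0, "az": 0, "tx": -0.03, "ty": 0, "tz": 0.015, "fingers": 30}]}}

```text
time_s: 20.6
position: [526.1, 274.2, 118.5]
eef_rot: [-0.522, 0.523, -0.476, 0.476]
wrist_force: [1.2, -0.5, -1.4]
grip_width: 0.447
```

>>> {"op": "apply_moves", "data": {"steps": [{"ax": 0, "ay": 0, "az": 0, "tx": -0.02, "ty": 0, "tz": 0.011, "fingers": 30}, {"ax": 0, "ay": 0, "az": 0, "tx": -0.015, "ty": 0, "tz": 0.008, "fingers": 30}, {"ax": 0, "ay": 0, "az": 0, "tx": -0.003, "ty": 0, "tz": 0.002, "fingers": 30}, {"ax": 0, "ay": 0, "az": 0, "tx": 0, "ty": 0.01, "tz": 0, "fingers": 30}, {"ax": 0, "ay": 0, "az": 0, "tx": 0, "ty": 0.01, "tz": 0, "fingers": 30}, {"ax": 0, "ay": 0, "az": 0, "tx": 0, "ty": 0, "tz": 0, "fingers": 30}, {"ax": 0, "ay": 0, "az": 0, "tx": 0, "ty": 0, "tz": 0, "fingers": 30}, {"ax": 0, "ay": 0, "az": 0, "tx": 0, "ty": 0, "tz": 0, "fingers": 30}]}}

```text
time_s: 21.4
position: [543.0, 311.9, 98.6]
eef_rot: [0.523, -0.522, 0.477, -0.477]
wrist_force: [0.4, 0.3, -1.6]
grip_width: 0.448
```

```bash
python3 - <<'E'
from h import *
go(543,312,39.3)
im=viewer.get_image('wrist'); cv2.imwrite(f'pics/p6w.png',im[:,:,::-1])
E
```

```text
t 21.4 pos [543.  311.9  98.6] a -84.8 tilt 0.03 grip 0.448 F [ 0.4  0.3 -1.6] q6 1.96
ay 0.0 then tool shift mm [-0.1 59.3 -0.1]
```

View pics/p6w.png

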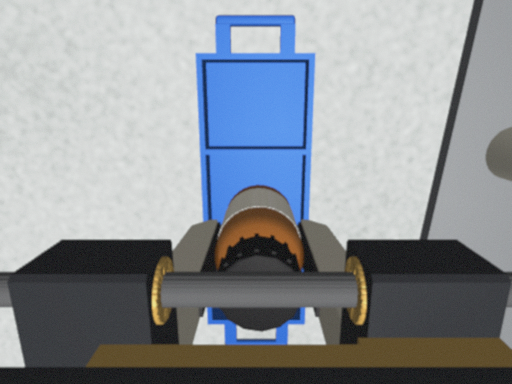

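```bash
python3 - <<'E'
from h import *
c=viewer.camera_info('wrist'); u=np.array([np.cos(np.radians(5.25)),np.sin(np.radians(5.25))])
for x in (39,107): print(x,proj('wrist',[*(np.array([537,311.5])+x*u),24],c))
E
```

```text
39 [255.88699922 153.45979274]
107 [255.70317527  54.30080018]
```

The predicted divider (256,153) and end wall (256,54) match the image (258,151) and (257,55). I'll lower it.

>>> {"op": "apply_moves", "data": {"steps": [{"ax": 0, "ay": 0, "az": 0, "tx": 0, "ty": 0.01, "tz": 0, "fingers": 30}, {"ax": 0, "ay": 0, "az": 0, "tx": 0, "ty": 0.015, "tz": 0, "fingers": 30}, {"ax": 0, "ay": 0, "az": 0, "tx": 0, "ty": 0.015, "tz": 0, "fingers": 30}, {"ax": 0, "ay": 0, "az": 0, "tx": 0, "ty": 0.01, "tz": 0, "fingers": 30}, {"ax": 0, "ay": 0, "az": 0, "tx": 0, "ty": 0.005, "tz": 0, "fingers": 30}, {"ax": 0, "ay": 0, "az": 0, "tx": 0, "ty": 0.003, "tz": 0, "fingers": 30}, {"ax": 0, "ay": 0, "az": 0, "tx": 0, "ty": 0.001, "tz": 0, "fingers": 30}, {"ax": 0, "ay": 0, "az": 0, "tx": 0, "ty": 0, "tz": 0, "fingers": 30}]}}

```text
time_s: 22.25
position: [543.2, 312.3, 39.5]
eef_rot: [0.523, -0.522, 0.476, -0.477]
wrist_force: [-0.6, 0.1, -0.9]
grip_width: 0.445
```

>>> {"op": "apply_moves", "data": {"steps": [{"ax": 0, "ay": 0, "az": 0, "tx": 0, "ty": 0.0005, "tz": 0, "fingers": 30}, {"ax": 0, "ay": 0, "az": 0, "tx": 0, "ty": 0, "tz": 0, "fingers": 30}, {"ax": 0, "ay": 0, "az": 0, "tx": 0, "ty": 0, "tz": 0, "fingers": 48}, {"ax": 0, "ay": 0, "az": 0, "tx": 0, "ty": 0, "tz": 0, "fingers": 60}, {"ax": 0, "ay": 0, "az": 0, "tx": 0, "ty": 0, "tz": 0, "fingers": 100}, {"ax": 0, "ay": 0, "az": 0, "tx": 0, "ty": 0, "tz": 0, "fingers": 100}, {"ax": 0, "ay": 0, "az": 0, "tx": 0, "ty": 0, "tz": 0, "fingers": 100}, {"ax": 0, "ay": 0, "az": 0, "tx": 0, "ty": 0, "tz": 0, "fingers": 100}]}}

```text
time_s: 23.05
position: [542.9, 312.2, 38.6]
eef_rot: [0.522, -0.522, 0.477, -0.476]
wrist_force: [1.0, -0.5, 0.1]
grip_width: 0.86
```

>>> {"op": "apply_moves", "data": {"steps": [{"ax": 0, "ay": 0, "az": 0, "tx": 0, "ty": -0.01, "tz": 0, "fingers": 100}, {"ax": 0, "ay": 0, "az": 0, "tx": 0, "ty": -0.02, "tz": 0, "fingers": 100}, {"ax": 0, "ay": 0, "az": 0, "tx": 0, "ty": -0.02, "tz": 0, "fingers": 100}, {"ax": 0, "ay": 0, "az": 0, "tx": 0, "ty": -0.02, "tz": 0, "fingers": 100}, {"ax": 0, "ay": 0, "az": 0, "tx": 0, "ty": -0.02, "tz": 0, "fingers": 100}, {"ax": 0, "ay": 0, "az": 0, "tx": 0, "ty": -0.02, "tz": 0, "fingers": 100}, {"ax": 0, "ay": 0, "az": 0, "tx": 0, "ty": 0, "tz": 0, "fingers": 100}, {"ax": 0, "ay": 0, "az": 0, "tx": 0, "ty": 0, "tz": 0, "fingers": 100}]}}

```text
time_s: 23.85
position: [543.0, 312.2, 148.9]
eef_rot: [0.523, -0.522, 0.476, -0.477]
wrist_force: [-0.3, -0.7, -0.4]
grip_width: 1.006
```

```bash
python3 - <<'E'
from h import *
im=viewer.get_image('wrist'); cv2.imwrite(f'pics/p7w.png',im[:,:,::-1])
go(591.3,114,147)
E
```

```text
t 23.9 pos [542.7 312.1 148.1] a -84.7 tilt 0.03 grip 1.002 F [ 0.4 -0.2 -0.6] q6 1.96
ay 0.0 then tool shift mm [201.7   1.1  30.2]
```

View pics/p7w.png

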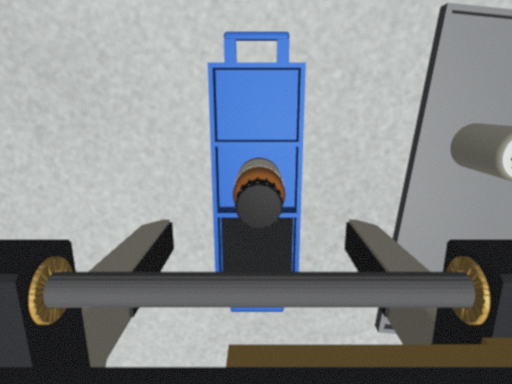

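The black-capped bottle stands in the middle compartment, with its cap at (260,206). Next is the blue-capped bottle.

>>> {"op": "apply_moves", "data": {"steps": [{"ax": 0, "ay": 0, "az": 0, "tx": 0.035, "ty": 0, "tz": 0.005, "fingers": 100}, {"ax": 0, "ay": 0, "az": 0, "tx": 0.035, "ty": 0, "tz": 0.005, "fingers": 100}, {"ax": 0, "ay": 0, "az": 0, "tx": 0.035, "ty": 0, "tz": 0.005, "fingers": 100}, {"ax": 0, "ay": 0, "az": 0, "tx": 0.035, "ty": 0, "tz": 0.005, "fingers": 100}, {"ax": 0, "ay": 0, "az": 0, "tx": 0.035, "ty": 0, "tz": 0.005, "fingers": 100}, {"ax": 0, "ay": 0, "az": 0, "tx": 0.027, "ty": 0, "tz": 0.005, "fingers": 100}, {"ax": 0, "ay": 0, "az": 0, "tx": 0, "ty": 0, "tz": 0, "fingers": 100}, {"ax": 0, "ay": 0, "az": 0, "tx": 0, "ty": 0, "tz": 0, "fingers": 100}]}}

```text
time_s: 24.7
position: [591.1, 113.5, 147.6]
eef_rot: [-0.522, 0.523, -0.477, 0.476]
wrist_force: [0.2, 0.7, 0.3]
grip_width: 1.0
```

```bash
python3 - <<'E'
from h import *
c=viewer.camera_info('wrist'); im=viewer.get_image('wrist'); cv2.imwrite(f'pics/p8w.png',im[:,:,::-1])
hsv=cv2.cvtColor(im,cv2.COLOR_RGB2HSV);m=((hsv[...,0]>100)&(hsv[...,0]<125)&(hsv[...,1]>120)).astype(np.uint8)
N,l,st,ce=cv2.connectedComponentsWithStats(m); 
for i in range(1,N):
  if st[i,4]>300: print(st[i],ce[i],ray('wrist',ce[i],95,c))
print(proj('wrist',(591.3,114,97),c))
go(591.3,114,37)
E
```

```text
[    0    70   101   202 10667] [ 48.26014812 157.62435549] [611.47992929 254.55059184  95.        ]
[ 234  177   47   49 1745] [256.96389685 201.22750716] [593.87287326 113.00421559  95.        ]
[255.17365499 205.50668081]
t 24.75 pos [591.  114.2 147.9] a -84.7 tilt 0.07 grip 1.002 F [-0.4  0.6  0.1] q6 1.63
ay 0.0 then tool shift mm [  0.2 110.9   0.4]
```

>>> {"op": "apply_moves", "data": {"steps": [{"ax": 0, "ay": 0, "az": 0, "tx": 0, "ty": 0.02, "tz": 0.0015, "fingers": 100}, {"ax": 0, "ay": 0, "az": 0, "tx": 0, "ty": 0.02, "tz": 0, "fingers": 100}, {"ax": 0, "ay": 0, "az": 0, "tx": 0, "ty": 0.02, "tz": 0, "fingers": 100}, {"ax": 0, "ay": 0, "az": 0, "tx": 0, "ty": 0.02, "tz": 0, "fingers": 100}, {"ax": 0, "ay": 0, "az": 0, "tx": 0, "ty": 0.02, "tz": 0, "fingers": 100}, {"ax": 0, "ay": 0, "az": 0, "tx": 0, "ty": 0.01, "tz": 0, "fingers": 100}, {"ax": 0, "ay": 0, "az": 0, "tx": 0, "ty": 0, "tz": 0, "fingers": 75}, {"ax": 0, "ay": 0, "az": 0, "tx": 0, "ty": 0, "tz": 0, "fingers": 60}]}}

```text
time_s: 25.55
position: [593.0, 114.5, 39.3]
eef_rot: [0.523, -0.522, 0.476, -0.476]
wrist_force: [0.2, 0.1, 0.6]
grip_width: 0.877
```

>>> {"op": "apply_moves", "data": {"steps": [{"ax": 0, "ay": 0, "az": 0, "tx": 0, "ty": 0, "tz": 0, "fingers": 54}, {"ax": 0, "ay": 0, "az": 0, "tx": 0, "ty": 0, "tz": 0, "fingers": 48}, {"ax": 0, "ay": 0, "az": 0, "tx": 0, "ty": 0, "tz": 0, "fingers": 30}, {"ax": 0, "ay": 0, "az": 0, "tx": 0, "ty": 0, "tz": 0, "fingers": 30}, {"ax": 0, "ay": 0, "az": 0, "tx": 0, "ty": 0, "tz": 0, "fingers": 30}, {"ax": 0, "ay": 0, "az": 0, "tx": 0, "ty": 0, "tz": 0, "fingers": 30}, {"ax": 0, "ay": 0, "az": 0, "tx": 0, "ty": 0, "tz": 0, "fingers": 30}, {"ax": 0, "ay": 0, "az": 0, "tx": 0, "ty": 0, "tz": 0, "fingers": 30}]}}

```text
time_s: 26.35
position: [592.9, 114.0, 38.8]
eef_rot: [0.522, -0.522, 0.476, -0.477]
wrist_force: [-0.3, 0.3, 2.5]
grip_width: 0.448
```

```bash
python3 - <<'E'
from h import *
go(608.7,318,125)
E
```

```text
t 26.35 pos [592.9 114.   38.8] a -84.7 tilt 0.01 grip 0.448 F [-0.3  0.3  2.5] q6 1.63
ay 0.0 then tool shift mm [-201.7  -86.2   34.4]
```

>>> {"op": "apply_moves", "data": {"steps": [{"ax": 0, "ay": 0, "az": 0, "tx": 0, "ty": -0.01, "tz": 0, "fingers": 30}, {"ax": 0, "ay": 0, "az": 0, "tx": 0, "ty": -0.025, "tz": 0, "fingers": 30}, {"ax": 0, "ay": 0, "az": 0, "tx": -0.01, "ty": -0.025, "tz": 0.005, "fingers": 30}, {"ax": 0, "ay": 0, "az": 0, "tx": -0.02, "ty": -0.025, "tz": 0.005, "fingers": 30}, {"ax": 0, "ay": 0, "az": 0, "tx": -0.03, "ty": 0, "tz": 0.006, "fingers": 30}, {"ax": 0, "ay": 0, "az": 0, "tx": -0.035, "ty": 0, "tz": 0.006, "fingers": 30}, {"ax": 0, "ay": 0, "az": 0, "tx": -0.035, "ty": 0, "tz": 0.006, "fingers": 30}, {"ax": 0, "ay": 0, "az": 0, "tx": -0.03, "ty": 0, "tz": 0.004, "fingers": 30}]}}

```text
time_s: 27.15
position: [610.0, 277.9, 124.3]
eef_rot: [0.523, -0.522, 0.476, -0.476]
wrist_force: [0.3, -1.4, -0.9]
grip_width: 0.447
```

>>> {"op": "apply_moves", "data": {"steps": [{"ax": 0, "ay": 0, "az": 0, "tx": -0.02, "ty": 0, "tz": 0.002, "fingers": 30}, {"ax": 0, "ay": 0, "az": 0, "tx": -0.015, "ty": 0, "tz": 0, "fingers": 30}, {"ax": 0, "ay": 0, "az": 0, "tx": -0.007, "ty": 0, "tz": 0, "fingers": 30}, {"ax": 0, "ay": 0, "az": 0, "tx": 0, "ty": 0.01, "tz": 0, "fingers": 30}, {"ax": 0, "ay": 0, "az": 0, "tx": 0, "ty": 0, "tz": 0, "fingers": 30}, {"ax": 0, "ay": 0, "az": 0, "tx": 0, "ty": 0, "tz": 0, "fingers": 30}, {"ax": 0, "ay": 0, "az": 0, "tx": 0, "ty": 0, "tz": 0, "fingers": 30}, {"ax": 0, "ay": 0, "az": 0, "tx": 0, "ty": 0, "tz": 0, "fingers": 30}]}}

```text
time_s: 27.95
position: [608.4, 317.8, 113.9]
eef_rot: [0.522, -0.522, 0.477, -0.477]
wrist_force: [-0.1, -0.5, -0.9]
grip_width: 0.446
```

```bash
python3 - <<'E'
from h import *
go(608.7,318,39.8)
im=viewer.get_image('wrist'); cv2.imwrite(f'pics/p9w.png',im[:,:,::-1])
E
```

```text
t 27.95 pos [608.4 317.8 113.9] a -84.8 tilt 0.02 grip 0.446 F [-0.1 -0.5 -0.9] q6 1.92
ay 0.0 then tool shift mm [-0.2 74.1  0.3]
```

View pics/p9w.png

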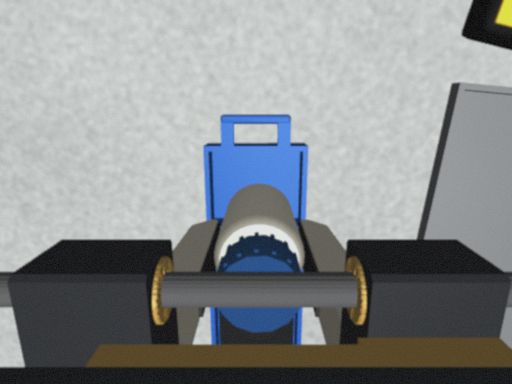

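The white bottle is above the far compartment, with the carrier edges at x≈206 and 306. I'll lower it.

>>> {"op": "apply_moves", "data": {"steps": [{"ax": 0, "ay": 0, "az": 0, "tx": 0, "ty": 0.015, "tz": 0, "fingers": 30}, {"ax": 0, "ay": 0, "az": 0, "tx": 0, "ty": 0.02, "tz": 0, "fingers": 30}, {"ax": 0, "ay": 0, "az": 0, "tx": 0, "ty": 0.02, "tz": 0, "fingers": 30}, {"ax": 0, "ay": 0, "az": 0, "tx": 0, "ty": 0.01, "tz": 0, "fingers": 30}, {"ax": 0, "ay": 0, "az": 0, "tx": 0, "ty": 0.005, "tz": 0, "fingers": 30}, {"ax": 0, "ay": 0, "az": 0, "tx": 0, "ty": 0.003, "tz": 0, "fingers": 30}, {"ax": 0, "ay": 0, "az": 0, "tx": 0, "ty": 0.001, "tz": 0, "fingers": 30}, {"ax": 0, "ay": 0, "az": 0, "tx": 0, "ty": 0, "tz": 0, "fingers": 30}]}}

```text
time_s: 28.8
position: [608.4, 318.4, 40.3]
eef_rot: [0.523, -0.522, 0.476, -0.477]
wrist_force: [-0.3, 0.2, -0.9]
grip_width: 0.446
```

>>> {"op": "apply_moves", "data": {"steps": [{"ax": 0, "ay": 0, "az": 0, "tx": 0, "ty": 0.0005, "tz": 0, "fingers": 30}, {"ax": 0, "ay": 0, "az": 0, "tx": 0, "ty": 0, "tz": 0, "fingers": 30}, {"ax": 0, "ay": 0, "az": 0, "tx": 0, "ty": 0, "tz": 0, "fingers": 48}, {"ax": 0, "ay": 0, "az": 0, "tx": 0, "ty": 0, "tz": 0, "fingers": 60}, {"ax": 0, "ay": 0, "az": 0, "tx": 0, "ty": 0, "tz": 0, "fingers": 100}, {"ax": 0, "ay": 0, "az": 0, "tx": 0, "ty": 0, "tz": 0, "fingers": 100}, {"ax": 0, "ay": 0, "az": 0, "tx": 0, "ty": 0, "tz": 0, "fingers": 100}, {"ax": 0, "ay": 0, "az": 0, "tx": 0, "ty": 0, "tz": 0, "fingers": 100}]}}

```text
time_s: 29.6
position: [608.2, 318.2, 39.1]
eef_rot: [-0.522, 0.522, -0.477, 0.476]
wrist_force: [0.6, 0.1, 0.3]
grip_width: 0.858
```

>>> {"op": "apply_moves", "data": {"steps": [{"ax": 0, "ay": 0, "az": 0, "tx": 0, "ty": -0.01, "tz": 0, "fingers": 100}, {"ax": 0, "ay": 0, "az": 0, "tx": 0, "ty": -0.02, "tz": 0, "fingers": 100}, {"ax": 0, "ay": 0, "az": 0, "tx": 0, "ty": -0.02, "tz": 0, "fingers": 100}, {"ax": 0, "ay": 0, "az": 0, "tx": 0, "ty": -0.02, "tz": 0, "fingers": 100}, {"ax": 0, "ay": 0, "az": 0, "tx": 0, "ty": -0.02, "tz": 0, "fingers": 100}, {"ax": 0, "ay": 0, "az": 0, "tx": 0, "ty": -0.02, "tz": 0, "fingers": 100}, {"ax": 0, "ay": 0, "az": 0, "tx": 0, "ty": -0.005, "tz": 0, "fingers": 100}, {"ax": 0, "ay": 0, "az": 0, "tx": 0, "ty": 0, "tz": 0, "fingers": 100}]}}

```text
time_s: 30.4
position: [608.5, 318.3, 155.2]
eef_rot: [0.523, -0.522, 0.476, -0.477]
wrist_force: [0.1, 0.0, -0.9]
grip_width: 1.003
```

```bash
python3 - <<'E'
from h import *
im=viewer.get_image('wrist'); cv2.imwrite(f'pics/p10w.png',im[:,:,::-1])
go(642,-8.5,152)
E
```

```text
t 30.45 pos [608.1 318.2 153.9] a -84.7 tilt 0.0 grip 1.0 F [ 0.6 -0.1 -1. ] q6 1.92
ay 0.0 then tool shift mm [328.4   1.9   3.7]
```

View pics/p10w.png

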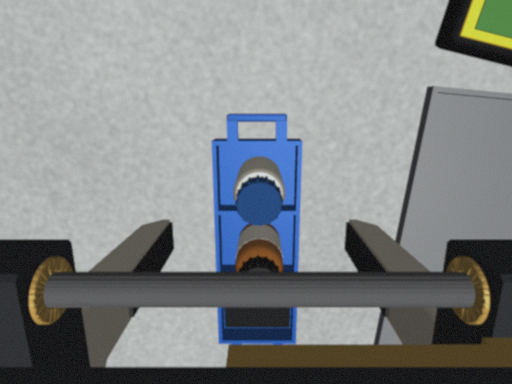

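The blue-capped bottle stands in the far compartment, with its cap at (260,202). Now the green-stoppered one.

>>> {"op": "apply_moves", "data": {"steps": [{"ax": 0, "ay": 0, "az": 0, "tx": 0.03, "ty": 0, "tz": 0.001, "fingers": 100}, {"ax": 0, "ay": 0, "az": 0, "tx": 0.045, "ty": 0, "tz": 0.001, "fingers": 100}, {"ax": 0, "ay": 0, "az": 0, "tx": 0.045, "ty": 0, "tz": 0.001, "fingers": 100}, {"ax": 0, "ay": 0, "az": 0, "tx": 0.045, "ty": 0, "tz": 0.001, "fingers": 100}, {"ax": 0, "ay": 0, "az": 0, "tx": 0.045, "ty": 0, "tz": 0, "fingers": 100}, {"ax": 0, "ay": 0, "az": 0, "tx": 0.045, "ty": 0, "tz": 0, "fingers": 100}, {"ax": 0, "ay": 0, "az": 0, "tx": 0.045, "ty": 0, "tz": 0, "fingers": 100}, {"ax": 0, "ay": 0, "az": 0, "tx": 0.028, "ty": 0, "tz": 0, "fingers": 100}]}}

```text
time_s: 31.25
position: [641.7, -10.8, 152.7]
eef_rot: [-0.522, 0.523, -0.477, 0.476]
wrist_force: [0.4, -0.2, -0.3]
grip_width: 0.999
```

>>> {"op": "apply_moves", "data": {"steps": [{"ax": 0, "ay": 0, "az": 0, "tx": 0, "ty": 0, "tz": 0, "fingers": 100}, {"ax": 0, "ay": 0, "az": 0, "tx": 0, "ty": 0, "tz": 0, "fingers": 100}, {"ax": 0, "ay": 0, "az": 0, "tx": 0, "ty": 0, "tz": 0, "fingers": 100}, {"ax": 0, "ay": 0, "az": 0, "tx": 0, "ty": 0, "tz": 0, "fingers": 100}, {"ax": 0, "ay": 0, "az": 0, "tx": 0, "ty": 0, "tz": 0, "fingers": 100}, {"ax": 0, "ay": 0, "az": 0, "tx": 0, "ty": 0, "tz": 0, "fingers": 100}, {"ax": 0, "ay": 0, "az": 0, "tx": 0, "ty": 0, "tz": 0, "fingers": 100}, {"ax": 0, "ay": 0, "az": 0, "tx": 0, "ty": 0, "tz": 0, "fingers": 100}]}}

```text
time_s: 32.05
position: [642.3, -7.9, 154.2]
eef_rot: [0.522, -0.522, 0.476, -0.476]
wrist_force: [0.1, -0.7, 0.1]
grip_width: 0.998
```

```bash
python3 - <<'E'
from h import *
c=viewer.camera_info('wrist'); im=viewer.get_image('wrist'); cv2.imwrite(f'pics/p11w.png',im[:,:,::-1])
hsv=cv2.cvtColor(im,cv2.COLOR_RGB2HSV);m=((hsv[...,0]>50)&(hsv[...,0]<88)&(hsv[...,1]>120)).astype(np.uint8)
N,l,st,ce=cv2.connectedComponentsWithStats(m)
for i in range(1,N):
  if st[i,4]>300: print(st[i],ce[i],ray('wrist',ce[i],109,c))
print(proj('wrist',(642,-8.5,111),c))
go(642,-8.5,37)
E
```

```text
[466  75  46  26 308] [488.51298701  88.4512987 ] [ 732.30362701 -143.29309779  109.        ]
[ 235  185   48   46 1785] [258.27002801 207.55910364] [643.03016565  -9.53695306 109.        ]
[256.57664676 209.80192098]
t 32.1 pos [642.3  -8.  154.2] a -84.7 tilt 0.0 grip 1.001 F [0.2 1.2 0.8] q6 1.43
ay 0.0 then tool shift mm [  0.5 117.2  -0.3]
```

View pics/p11w.png

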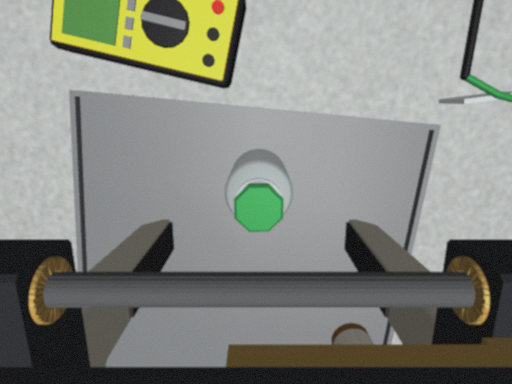

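The green stopper is at (258,208), where I predicted (257,210), and the meter and glasses are clear of the gripper. I'll descend.

>>> {"op": "apply_moves", "data": {"steps": [{"ax": 0, "ay": 0, "az": 0, "tx": 0.001, "ty": 0.02, "tz": 0, "fingers": 100}, {"ax": 0, "ay": 0, "az": 0, "tx": 0, "ty": 0.02, "tz": 0, "fingers": 100}, {"ax": 0, "ay": 0, "az": 0, "tx": 0, "ty": 0.02, "tz": 0, "fingers": 100}, {"ax": 0, "ay": 0, "az": 0, "tx": 0, "ty": 0.02, "tz": 0, "fingers": 100}, {"ax": 0, "ay": 0, "az": 0, "tx": 0, "ty": 0.02, "tz": 0, "fingers": 100}, {"ax": 0, "ay": 0, "az": 0, "tx": 0, "ty": 0.01, "tz": 0, "fingers": 100}, {"ax": 0, "ay": 0, "az": 0, "tx": 0, "ty": 0.006, "tz": 0, "fingers": 85}, {"ax": 0, "ay": 0, "az": 0, "tx": 0, "ty": 0, "tz": 0, "fingers": 72}]}}

```text
time_s: 32.9
position: [642.3, -9.0, 37.9]
eef_rot: [-0.522, 0.523, -0.477, 0.476]
wrist_force: [0.2, 0.9, 0.0]
grip_width: 0.878
```

>>> {"op": "apply_moves", "data": {"steps": [{"ax": 0, "ay": 0, "az": 0, "tx": 0, "ty": 0, "tz": 0, "fingers": 66}, {"ax": 0, "ay": 0, "az": 0, "tx": 0, "ty": 0, "tz": 0, "fingers": 60}, {"ax": 0, "ay": 0, "az": 0, "tx": 0, "ty": 0, "tz": 0, "fingers": 40}, {"ax": 0, "ay": 0, "az": 0, "tx": 0, "ty": 0, "tz": 0, "fingers": 40}, {"ax": 0, "ay": 0, "az": 0, "tx": 0, "ty": 0, "tz": 0, "fingers": 40}, {"ax": 0, "ay": 0, "az": 0, "tx": 0, "ty": 0, "tz": 0, "fingers": 40}, {"ax": 0, "ay": 0, "az": 0, "tx": 0, "ty": 0, "tz": 0, "fingers": 40}, {"ax": 0, "ay": 0, "az": 0, "tx": 0, "ty": 0, "tz": 0, "fingers": 40}]}}

```text
time_s: 33.7
position: [642.6, -9.0, 38.8]
eef_rot: [0.523, -0.522, 0.476, -0.477]
wrist_force: [-0.2, 0.5, 6.3]
grip_width: 0.576
```

```bash
python3 - <<'E'
from h import *
go(471.3,305.5,155)
E
```

```text
t 33.7 pos [642.6  -9.   38.8] a -84.7 tilt 0.04 grip 0.576 F [-0.2  0.5  6.3] q6 1.43
ay 0.0 then tool shift mm [-328.9 -116.3 -141.6]
```

>>> {"op": "apply_moves", "data": {"steps": [{"ax": 0, "ay": 0, "az": 0, "tx": 0, "ty": -0.005, "tz": 0, "fingers": 40}, {"ax": 0, "ay": 0, "az": 0, "tx": 0, "ty": -0.01, "tz": 0, "fingers": 40}, {"ax": 0, "ay": 0, "az": 0, "tx": 0, "ty": -0.025, "tz": 0, "fingers": 40}, {"ax": 0, "ay": 0, "az": 0, "tx": 0, "ty": -0.025, "tz": 0, "fingers": 40}, {"ax": 0, "ay": 0, "az": 0, "tx": -0.01, "ty": -0.025, "tz": -0.004, "fingers": 40}, {"ax": 0, "ay": 0, "az": 0, "tx": -0.02, "ty": -0.02, "tz": -0.009, "fingers": 40}, {"ax": 0, "ay": 0, "az": 0, "tx": -0.03, "ty": 0, "tz": -0.013, "fingers": 40}, {"ax": 0, "ay": 0, "az": 0, "tx": -0.035, "ty": 0, "tz": -0.015, "fingers": 40}]}}

```text
time_s: 34.5
position: [592.6, 82.2, 149.5]
eef_rot: [0.523, -0.522, 0.476, -0.477]
wrist_force: [1.4, 0.5, -0.8]
grip_width: 0.574
```

>>> {"op": "apply_moves", "data": {"steps": [{"ax": 0, "ay": 0, "az": 0, "tx": -0.038, "ty": 0, "tz": -0.016, "fingers": 40}, {"ax": 0, "ay": 0, "az": 0, "tx": -0.038, "ty": 0, "tz": -0.016, "fingers": 40}, {"ax": 0, "ay": 0, "az": 0, "tx": -0.038, "ty": 0, "tz": -0.016, "fingers": 40}, {"ax": 0, "ay": 0, "az": 0, "tx": -0.038, "ty": 0, "tz": -0.016, "fingers": 40}, {"ax": 0, "ay": 0, "az": 0, "tx": -0.03, "ty": 0, "tz": -0.013, "fingers": 40}, {"ax": 0, "ay": 0, "az": 0, "tx": -0.02, "ty": 0, "tz": -0.009, "fingers": 40}, {"ax": 0, "ay": 0, "az": 0, "tx": -0.01, "ty": 0, "tz": -0.004, "fingers": 40}, {"ax": 0, "ay": 0, "az": 0, "tx": 0, "ty": 0, "tz": 0, "fingers": 40}]}}

```text
time_s: 35.3
position: [483.4, 285.3, 148.5]
eef_rot: [0.523, -0.523, 0.476, -0.476]
wrist_force: [-0.2, -0.5, -1.7]
grip_width: 0.579
```

```bash
python3 - <<'E'
from h import *
go(471.3,305.5,39.8)
E
```

```text
t 35.3 pos [483.4 285.3 148.5] a -84.7 tilt 0.02 grip 0.579 F [-0.2 -0.5 -1.7] q6 1.97
ay 0.0 then tool shift mm [-21.2 108.7 -10.2]
```

>>> {"op": "apply_moves", "data": {"steps": [{"ax": 0, "ay": 0, "az": 0, "tx": -0.01, "ty": 0, "tz": -0.005, "fingers": 40}, {"ax": 0, "ay": 0, "az": 0, "tx": -0.011, "ty": 0, "tz": -0.005, "fingers": 40}, {"ax": 0, "ay": 0, "az": 0, "tx": 0, "ty": 0.015, "tz": 0, "fingers": 40}, {"ax": 0, "ay": 0, "az": 0, "tx": 0, "ty": 0.02, "tz": 0, "fingers": 40}, {"ax": 0, "ay": 0, "az": 0, "tx": 0, "ty": 0.01, "tz": 0, "fingers": 40}, {"ax": 0, "ay": 0, "az": 0, "tx": 0, "ty": 0, "tz": 0, "fingers": 40}, {"ax": 0, "ay": 0, "az": 0, "tx": 0, "ty": 0, "tz": 0, "fingers": 40}, {"ax": 0, "ay": 0, "az": 0, "tx": 0, "ty": 0, "tz": 0, "fingers": 40}]}}

```text
time_s: 36.1
position: [472.3, 304.8, 104.0]
eef_rot: [0.523, -0.522, 0.476, -0.477]
wrist_force: [-0.2, -0.9, -1.4]
grip_width: 0.578
```

```bash
python3 - <<'E'
from h import *
go(471.3,305.5,39.8)
im=viewer.get_image('wrist'); cv2.imwrite(f'pics/p12w.png',im[:,:,::-1])
c=viewer.camera_info('wrist'); u=np.array([np.cos(np.radians(5.25)),np.sin(np.radians(5.25))])
for x in (-105,-27,107): print(x,proj('wrist',[*(np.array([537,311.5])+x*u),24],c))
E
```

```text
t 36.1 pos [472.3 304.8 104. ] a -84.7 tilt 0.06 grip 0.578 F [-0.2 -0.9 -1.4] q6 2.01
ay 0.0 then tool shift mm [-0.8 64.2 -1. ]
-105 [255.20950624 242.66570836]
-27 [254.9818547  145.51545388]
107 [254.49453735 -62.44714621]
```

View pics/p12w.png

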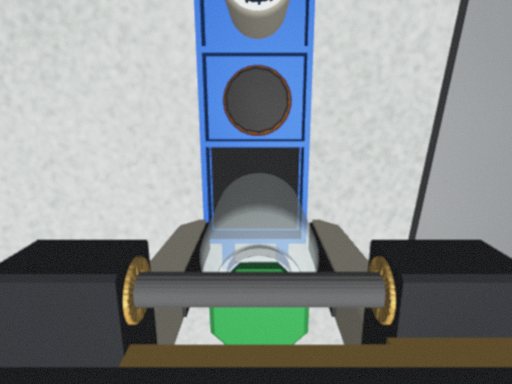

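The divider at row 144 matches the predicted 145. I'll lower the last bottle.

>>> {"op": "apply_moves", "data": {"steps": [{"ax": 0, "ay": 0, "az": 0, "tx": 0, "ty": 0.01, "tz": 0, "fingers": 40}, {"ax": 0, "ay": 0, "az": 0, "tx": 0, "ty": 0.015, "tz": 0, "fingers": 40}, {"ax": 0, "ay": 0, "az": 0, "tx": 0, "ty": 0.015, "tz": 0, "fingers": 40}, {"ax": 0, "ay": 0, "az": 0, "tx": 0, "ty": 0.012, "tz": 0, "fingers": 40}, {"ax": 0, "ay": 0, "az": 0, "tx": 0, "ty": 0.006, "tz": 0, "fingers": 40}, {"ax": 0, "ay": 0, "az": 0, "tx": 0, "ty": 0.003, "tz": 0, "fingers": 40}, {"ax": 0, "ay": 0, "az": 0, "tx": 0, "ty": 0.002, "tz": 0, "fingers": 40}, {"ax": 0, "ay": 0, "az": 0, "tx": 0, "ty": 0, "tz": 0, "fingers": 40}]}}

```text
time_s: 36.95
position: [472.0, 304.7, 40.3]
eef_rot: [0.523, -0.522, 0.476, -0.477]
wrist_force: [0.5, -0.9, -1.7]
grip_width: 0.578
```

>>> {"op": "apply_moves", "data": {"steps": [{"ax": 0, "ay": 0, "az": 0, "tx": 0, "ty": 0, "tz": 0, "fingers": 40}, {"ax": 0, "ay": 0, "az": 0, "tx": 0, "ty": 0.0005, "tz": 0, "fingers": 40}, {"ax": 0, "ay": 0, "az": 0, "tx": 0, "ty": 0, "tz": 0, "fingers": 40}, {"ax": 0, "ay": 0, "az": 0, "tx": 0, "ty": 0.0005, "tz": 0, "fingers": 40}, {"ax": 0, "ay": 0, "az": 0, "tx": 0, "ty": 0, "tz": 0, "fingers": 40}, {"ax": 0, "ay": 0, "az": 0, "tx": 0, "ty": 0, "tz": 0, "fingers": 40}, {"ax": 0, "ay": 0, "az": 0, "tx": 0, "ty": 0, "tz": 0, "fingers": 40}, {"ax": 0, "ay": 0, "az": 0, "tx": 0, "ty": 0, "tz": 0, "fingers": 40}]}}

```text
time_s: 37.75
position: [472.0, 304.7, 39.8]
eef_rot: [0.523, -0.522, 0.476, -0.477]
wrist_force: [-3.2, -1.0, 5.0]
grip_width: 0.579
```

Contact is felt (5 N upward). I'll release and retreat.

>>> {"op": "apply_moves", "data": {"steps": [{"ax": 0, "ay": 0, "az": 0, "tx": 0, "ty": 0, "tz": 0, "fingers": 60}, {"ax": 0, "ay": 0, "az": 0, "tx": 0, "ty": 0, "tz": 0, "fingers": 75}, {"ax": 0, "ay": 0, "az": 0, "tx": 0, "ty": 0, "tz": 0, "fingers": 100}, {"ax": 0, "ay": 0, "az": 0, "tx": 0, "ty": 0, "tz": 0, "fingers": 100}, {"ax": 0, "ay": 0, "az": 0, "tx": 0, "ty": 0, "tz": 0, "fingers": 100}, {"ax": 0, "ay": 0, "az": 0, "tx": 0, "ty": 0, "tz": 0, "fingers": 100}, {"ax": 0, "ay": 0, "az": 0, "tx": 0, "ty": 0, "tz": 0, "fingers": 100}, {"ax": 0, "ay": 0, "az": 0, "tx": 0, "ty": 0, "tz": 0, "fingers": 100}]}}

```text
time_s: 38.55
position: [471.9, 304.7, 39.1]
eef_rot: [-0.522, 0.522, -0.476, 0.476]
wrist_force: [0.4, -0.1, 0.0]
grip_width: 0.999
```

>>> {"op": "apply_moves", "data": {"steps": [{"ax": 0, "ay": 0, "az": 0, "tx": 0, "ty": -0.01, "tz": 0, "fingers": 100}, {"ax": 0, "ay": 0, "az": 0, "tx": 0, "ty": -0.02, "tz": 0, "fingers": 100}, {"ax": 0, "ay": 0, "az": 0, "tx": 0, "ty": -0.025, "tz": 0, "fingers": 100}, {"ax": 0, "ay": 0, "az": 0, "tx": 0, "ty": -0.03, "tz": 0, "fingers": 100}, {"ax": 0, "ay": 0, "az": 0, "tx": 0, "ty": -0.03, "tz": 0, "fingers": 100}, {"ax": 0, "ay": 0, "az": 0, "tx": 0, "ty": -0.03, "tz": 0, "fingers": 100}, {"ax": 0, "ay": 0, "az": 0, "tx": 0, "ty": -0.03, "tz": 0, "fingers": 100}, {"ax": 0, "ay": 0, "az": 0, "tx": 0, "ty": -0.02, "tz": 0, "fingers": 100}]}}

```text
time_s: 39.35
position: [472.0, 304.8, 237.5]
eef_rot: [0.523, -0.522, 0.476, -0.477]
wrist_force: [-0.5, -0.3, -0.3]
grip_width: 0.996
```

>>> {"op": "apply_moves", "data": {"steps": [{"ax": 0, "ay": 0, "az": 0, "tx": 0.04, "ty": 0, "tz": 0, "fingers": 100}, {"ax": 0, "ay": 0, "az": 0, "tx": 0.04, "ty": 0, "tz": 0, "fingers": 100}, {"ax": 0, "ay": 0, "az": 0, "tx": 0.04, "ty": 0, "tz": 0, "fingers": 100}, {"ax": 0, "ay": 0, "az": 0, "tx": 0.04, "ty": 0, "tz": 0, "fingers": 100}, {"ax": 0, "ay": 0, "az": 0, "tx": 0.04, "ty": 0, "tz": 0, "fingers": 100}, {"ax": 0, "ay": 0, "az": 0, "tx": 0.04, "ty": 0, "tz": 0, "fingers": 100}, {"ax": 0, "ay": 0, "az": 0, "tx": 0.04, "ty": 0, "tz": 0, "fingers": 100}, {"ax": 0, "ay": 0, "az": 0, "tx": 0, "ty": 0, "tz": 0, "fingers": 100}]}}

```text
time_s: 40.15
position: [497.6, 22.3, 235.0]
eef_rot: [-0.521, 0.522, -0.477, 0.478]
wrist_force: [0.4, 0.3, 0.2]
grip_width: 1.001
```

```bash
python3 - <<'E'
from h import *
for n in ('top','side'):
    im=viewer.get_image(n); cv2.imwrite(f'pics/f_{n}.png',im[:,:,::-1])
for k,X in {'g':(471.3,305.5,112),'k':(543,312,96),'b':(608.7,318,98),'s':(513.3,-313.2,102),'r':(448.5,-281.6,96)}.items(): print(k,proj('top',X).round(1),proj('side',X).round(1))
im=cv2.imread('pics/f_top.png')
a=cv2.resize(im[170:282,95:155],None,fx=5,fy=5,interpolation=cv2.INTER_CUBIC)
b=cv2.resize(im[210:302,335:400],None,fx=5,fy=5,interpolation=cv2.INTER_CUBIC)
c=np.zeros((560,660,3),np.uint8); c[:560,:300]=a; c[:460,310:635]=b; cv2.imwrite('pics/f_z.png',c)
E
```

```text
g [112.7 248.5] [254.6 332.3]
k [115.3 218.3] [216.3 322.2]
b [115.5 190.7] [182.3 309.8]
s [382.6 241.8] [340.7 110.5]
r [368.6 269.8] [361.4 127.7]
```

View pics/f_top.png

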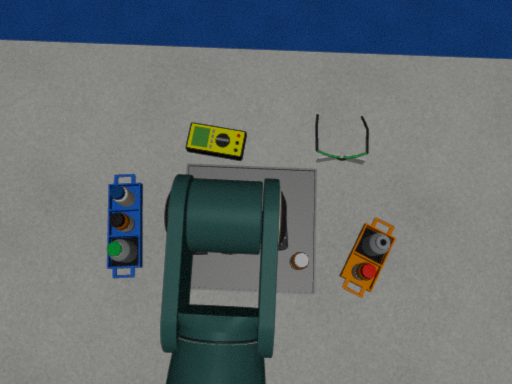

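View pics/f_z.png

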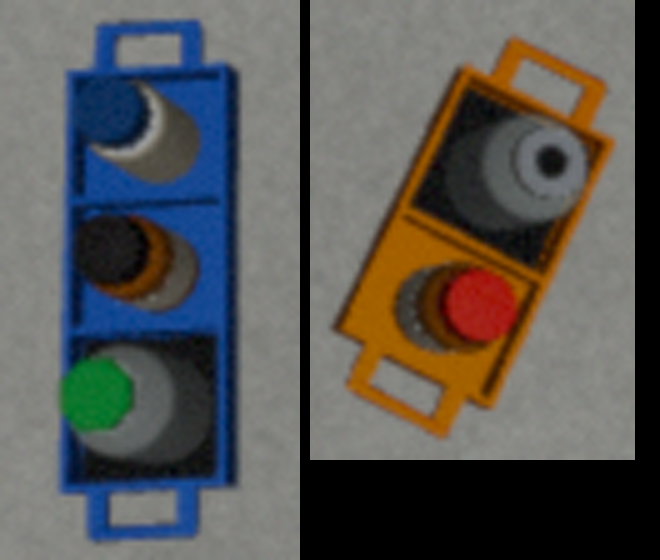

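View pics/f_side.png

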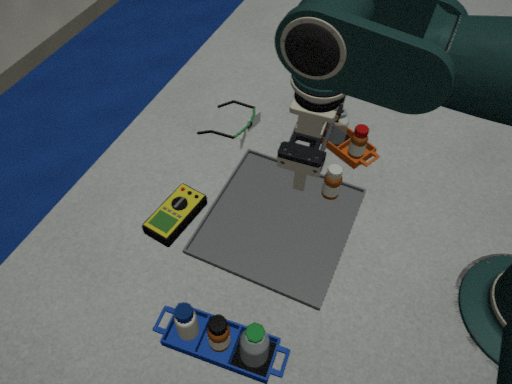

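Both overviews show all five bottles upright and centred in their compartments. Cap tops are within about 2 px (roughly 4 mm) of their targets, and the white-capped bottle, meter and glasses are where they started. Handing in.

```bash
python3 - <<'E'
from h import *
s=r.sense(); print(s['time_s'],abs(s['qd']).max(),s['wrist_force'])
print(r.close_job())
E
```

```text
40.25 0.038192867416371075 [ 1.19196762 -0.30268508  0.47774974]
the job is handed in; nothing more can be done
None
```

All five bottles are in their compartments, and I handed the job in at about 40 s of the 128 s allowed. No verdict was reported.

- **Blue carrier:** the green-stoppered bottle is in the wide compartment, the black-capped one next to it and the blue-capped one at the far end.
- **Orange carrier:** the serum bottle is in the wide compartment and the red-capped one in the narrow one.
- **How they were moved:** I gripped each bottle by its body at 20 N, with the jaws across the row, and lowered it at most about 1 mm at a time at the end. The green-stoppered bottle met the floor with about 5 N. I released the other four with no clear contact reading, so they may have dropped up to about 1 mm.

**Last checks:**
- The top and side views show the blue-carrier three and the red-capped bottle upright. The serum bottle is mostly hidden behind the arm in the side view, so its uprightness rests on the top and wrist views.
- In the top view every cap is within about 2 px of its target, roughly 4 mm against the 15 and 20 mm limits. The largest offset was the blue-capped bottle, about 3–4 mm across the row.
- The white-capped bottle, meter and glasses are at the same pixels as at the start by eye, and the gripper was clear of everything.

**Disagreements:** the wrist camera and the fixed cameras differed by 2–3 mm, about their stated calibration. No other check failed.

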